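Stack battery cells in the locking jig

ROBOT

A 6-joint arm with a two-finger parallel gripper is mounted at the origin on the work surface. World frame = base frame: x ahead of the robot, y to its left, z up, the work surface at z = 0. Lengths are in mm, angles in rad, forces in N, time in s.
With the tool pointing down it reaches from about 350 to 875 mm from the base axis. Payload 4.2 kg.
Tool frame: the origin (TCP) lies midway between the tips of the shut fingers; the grasp point (between the pads) lies 19 mm behind it; z points along the fingers, x is the direction in which the jaws open and shut, and the axes are right-handed (so a half turn about z gives the same grasp; the last joint's range is limited). The gripper opens to 85 mm and grips with 20 to 120 N. Pads are 22 mm wide; open, the fingers measure 114 mm over their backs; the gripper's body (76 mm by 85 mm) begins 54 mm behind the grasp point. The pads swing forward as they close: fully open they stand 13 mm farther back than shut.
Start: joints at [1.461, 0.385, 0.008, 0, -1.194, -0.259], TCP at [225.277, 582.966, 231.312] pointing down, gripper open.
Joint ranges: [-3.14, 3.14], [-1.21, 2.06], [-1.07, 1.41], [-3.16, 2.05], [-2.99, -0.16], [-3.1, 3.1]. Speed limits (rad/s): [2.79, 2.79, 3.14, 3.14, 3.14, 3.14].

INTERFACE

Orientations are given as a 3x3 rotation matrix whose columns are the frame's x, y, z axes.
In Python, from cell import bot gives the robot as it stands.
- The arm moves only by the tool servo_tool, never from a script. Its argument "series" is a list of rows, each a list of 7 numbers: the shift along the world's x, y, z in units of 50 mm (1.0 is 50 mm), then the turn, a rotation vector about the world's x, y, z in degrees, then the opening in per cent of the stroke, from 0 (shut) to 100 (fully open). A call has 1 to 8 rows; each row shifts and turns the commanded pose from where the row before left it; what a row does not reach is not made up. A row lasts 1/10 s, in which the tool goes at most 50 mm and 8.59 degrees, less where a joint would pass 70% of its speed; a pose out of reach is approached as far as the arm can. A call is refused whole if a number of a shift passes 1 or a number of a turn 8.59, either way. A call with a gripper value outside its range is refused whole. The fingers move at their own pace and stop on an object; "grip_force" is the grip in N (left out, the last holds). Time passes only in rows, so rows that do not move let the fingers close. It gives the time, the measured TCP pose, the force and the opening at its end, in the units of the state.
- bot.observe(): the state, without advancing time (a new reading comes with each control period).
- bot.grab_frame(name): name is "scene" or "top" or "wrist"; returns the picture (420x560x3 uint8, red, green, blue); there is no depth.
- bot.calibration(name): a dict with "vertical_fov" (degrees; the focal length in pixels is half the picture's height over the tangent of half this angle, whatever the lens; pixels are square), "cx", "cy" (the principal point, pixels), "rvec" (rotation vector, rad) and "tvec" (3), from world to camera coordinates, as OpenCV has them. Camera axes: x right, y down, z forward; pixel columns grow to the right and rows downward; lengths in mm; the calibration is good to about 2 mm. The wrist camera is an equidistant fisheye: a pixel r from the principal point sees the ray r / f radians off the axis. A picture is of the moment at which its call begins: read the wrist's pose just before it. calibration takes no time and is no camera call; for the wrist camera it gives the pose at the moment of the call.
- bot.hand_in(): hands the job in, once; it reports no verdict.
The state is a dict: "time": time; "qpos": joint angles; "dq": joint speeds; "joint_torque": joint torques, N m; "ee_pos": TCP position; "eef_rot": TCP orientation; "contact_force": force on the tool from outside, world axes, zero at the start; "torque": the same for the moment, N m; "width": finger opening in mm.
Only numpy, scipy, OpenCV 4.12 (cv2) and the standard library are available. Lean on these libraries where they do the work, as an engineer would, in place of code of your own. Each camera call takes 0.05 s, during which the arm holds its last target.

TASK

Make up a row of battery cells in the stacking jig: keep the jig's lock lever squeezed against its post while you slide the fence well back, then lift every cell there is straight up out of the black storage block and stand it upright in the jig's channel between end stop and fence, plus terminal (the round post) on the side away from the lock lever, as it stands in the block. When all of them are in, squeeze the lever again, push the fence up so that the row closes up against the end stop without gaps, and let go so that the lock drops into its notch. Leave the other things on the bench where they are.

Things in the scene. Friction and masses are not known exactly. Their poses are not given: they have to be found in the camera images.
- jig: aluminium stacking jig fixed to the bench, base plate 120 x 344 x 10 mm, an open-topped channel 52.6 mm wide along its y axis (x = -26.3 to 26.3 mm), floor 10 mm up, side walls up to 32 mm, with flared lead-in lips up to 42 mm. Origin: underside, middle of the channel. +y end: fixed end stop, 78 mm high. +x is away from the robot (within 0.2 rad); the toothed rack and lock lever are on the -x side
- stop_face (a point): foot of the end stop's inner face, middle of the channel floor, at y = 151 mm in the jig; axes as the jig's: the channel runs from here to -y
- fence (a joint): sliding fence, m: distance of its face from the end stop, 0 to 0.226 (fully back); it goes back along the jig's -y. The lock tooth drops into rack notches at 0.033, 0.065, 0.097, 0.129, 0.161, 0.193, 0.225 (2 mm play each way), one per cell thickness; between them it rides on the rack, not locked. It starts locked at 0.033. Lever squeezed: slides with 2 N friction; locked: does not move
- fence_face (a point): foot of the fence's face, middle of the channel floor; axes as the jig's. The face is 46 mm wide, its top 73 mm above the bench; it pushes the cells. The fence's carriage reaches 74 mm behind it (-y)
- lever (a joint): sprung lock lever on the fence, rad: 0 = released, tooth down in a notch (locked); 0.18 to 0.20 = tooth just clear of, or riding on, the rack; 0.36 = fully squeezed. Upright steel paddle 26 mm wide (along y), 6 mm thick, top 116 mm above the bench, hinged along the jig's y 52 mm up; squeeze it to +x towards the fixed black grip post (12 mm thick, 24 mm wide, same height): 4 to 8 N; it springs back
- grip_point (a point): where to pinch lever and post together from above: midway between the paddle's outer face and the post's far face, 94 mm above the bench; moves with the fence, axes as the jig's. Pinch along x: 34 mm over the outer faces when released (17 mm each side of here), about 26 mm when the tooth comes free, 19 mm fully squeezed; the post's face stays 17 mm to +x of here. The carriage tops out 52 mm above the bench
- lever_pad (a point): outer (-x) face of the lever's paddle, 94 mm above the bench
- block: black plastic storage block standing loose on the bench, 1.2 kg, 86 x 250 x 60 mm, origin centre of the underside; five wells in a row along its y axis at y = -96, -48, 0, 48 and 96 mm, each 50.6 x 34.6 mm (x by y) and 50 mm deep (floor 10 mm above the bench). +x is away from the robot (within 0.2 rad at the start)
- cell0: prismatic battery cell, aluminium case with a dark grey sleeve, 48 x 32 x 82 mm (x by y by z), about 0.26 kg, origin centre of the underside, z up the cell. It starts (if present: 3 to 5 of the five are) in a well of the block, 32 mm standing out. On top, plus = the round post 7 mm high at x = 14 mm, minus = the flat square pad at x = -14 mm
- cell0_plus (a point): foot of the plus terminal of cell0, 14 mm to +x of its axis, 82 mm above its underside
- cell1: prismatic battery cell, aluminium case with a dark grey sleeve, 48 x 32 x 82 mm (x by y by z), about 0.26 kg, origin centre of the underside, z up the cell. It starts (if present: 3 to 5 of the five are) in a well of the block, 32 mm standing out. On top, plus = the round post 7 mm high at x = 14 mm, minus = the flat square pad at x = -14 mm
- cell1_plus (a point): foot of the plus terminal of cell1, 14 mm to +x of its axis, 82 mm above its underside
- cell2: prismatic battery cell, aluminium case with a dark grey sleeve, 48 x 32 x 82 mm (x by y by z), about 0.26 kg, origin centre of the underside, z up the cell. It starts (if present: 3 to 5 of the five are) in a well of the block, 32 mm standing out. On top, plus = the round post 7 mm high at x = 14 mm, minus = the flat square pad at x = -14 mm
- cell2_plus (a point): foot of the plus terminal of cell2, 14 mm to +x of its axis, 82 mm above its underside
- cell3: prismatic battery cell, aluminium case with a dark grey sleeve, 48 x 32 x 82 mm (x by y by z), about 0.26 kg, origin centre of the underside, z up the cell. It starts (if present: 3 to 5 of the five are) in a well of the block, 32 mm standing out. On top, plus = the round post 7 mm high at x = 14 mm, minus = the flat square pad at x = -14 mm
- cell3_plus (a point): foot of the plus terminal of cell3, 14 mm to +x of its axis, 82 mm above its underside
- cell4: prismatic battery cell, aluminium case with a dark grey sleeve, 48 x 32 x 82 mm (x by y by z), about 0.26 kg, origin centre of the underside, z up the cell. It starts (if present: 3 to 5 of the five are) in a well of the block, 32 mm standing out. On top, plus = the round post 7 mm high at x = 14 mm, minus = the flat square pad at x = -14 mm
- cell4_plus (a point): foot of the plus terminal of cell4, 14 mm to +x of its axis, 82 mm above its underside
- spool: bystander: spool of solder, 60 mm across, 32 mm high, origin centre of underside
- tin: bystander: flat steel tin, 50 mm across, 28 mm high, origin centre of underside
- brush: bystander: cleaning brush, 190 mm long, lying on the bench behind, origin on its underside
- driver: bystander: screwdriver, 170 mm long, lying on the bench behind, origin on its underside
- cleaner: bystander: clear bottle of cleaner, 52 mm across, 160 mm high, origin centre of underside
- flux: bystander: small white jar, 44 mm across, 50 mm high, origin centre of underside

How it is judged (in metres and radians):
On the way, in this order (a step that is already met when the one before it is completed fails the run):
1. the fence has been slid back at least 36 mm from where it starts, towards its open end (joint fence over 0.070 m) (value of joint fence above 0.07 m), for 0.2 s.
2. every cell of the storage block stands on the floor of the jig's channel between stop and fence, upright, plus terminal away from the lever's side, let go (z of cell0 in the frame of jig between 0.006 and 0.016 m and x of cell0 in the frame of jig between -0.005 and 0.005 m and y of cell0 in the frame of jig between -0.085 and 0.151 m and angle between each of cell0, cell1, cell2, cell3, cell4's own z axis and vertical below 0.12 rad and x of each of cell0_plus, cell1_plus, cell2_plus, cell3_plus, cell4_plus in the frame of jig above 0.005 m and z of cell1 in the frame of jig between 0.006 and 0.016 m and x of cell1 in the frame of jig between -0.005 and 0.005 m and y of cell1 in the frame of jig between -0.085 and 0.151 m and z of cell2 in the frame of jig between 0.006 and 0.016 m and x of cell2 in the frame of jig between -0.005 and 0.005 m and y of cell2 in the frame of jig between -0.085 and 0.151 m and z of cell3 in the frame of jig between 0.006 and 0.016 m and x of cell3 in the frame of jig between -0.005 and 0.005 m and y of cell3 in the frame of jig between -0.085 and 0.151 m and z of cell4 in the frame of jig between 0.006 and 0.016 m and x of cell4 in the frame of jig between -0.005 and 0.005 m and y of cell4 in the frame of jig between -0.085 and 0.151 m and contact force between each of cell0, cell1, cell2, cell3, cell4 and the fingers below 0.5 N), for 0.2 s.
At the end, for the whole second after the job is handed in: All cells upright (0.12 rad) on the channel floor, within 5 mm of its middle, plus side away from the lever; one within 5 mm of the stop, one within 5.5 mm of the fence, each within 4.5 mm of another; fence locked in one of the first five notches (lever under 0.06 rad), all at rest (z of cell0 in the frame of jig between 0.006 and 0.016 m and x of cell0 in the frame of jig between -0.005 and 0.005 m and y of cell0 in the frame of jig between -0.03 and 0.151 m and angle between each of cell0, cell1, cell2, cell3, cell4's own z axis and vertical below 0.12 rad and x of each of cell0_plus, cell1_plus, cell2_plus, cell3_plus, cell4_plus in the frame of jig above 0.005 m and z of cell1 in the frame of jig between 0.006 and 0.016 m and x of cell1 in the frame of jig between -0.005 and 0.005 m and y of cell1 in the frame of jig between -0.03 and 0.151 m and z of cell2 in the frame of jig between 0.006 and 0.016 m and x of cell2 in the frame of jig between -0.005 and 0.005 m and y of cell2 in the frame of jig between -0.03 and 0.151 m and z of cell3 in the frame of jig between 0.006 and 0.016 m and x of cell3 in the frame of jig between -0.005 and 0.005 m and y of cell3 in the frame of jig between -0.03 and 0.151 m and z of cell4 in the frame of jig between 0.006 and 0.016 m and x of cell4 in the frame of jig between -0.005 and 0.005 m and y of cell4 in the frame of jig between -0.03 and 0.151 m and y of any of cell0, cell1, cell2, cell3, cell4 in the frame of stop_face above -0.021 m and y of any of cell0, cell1, cell2, cell3, cell4 in the frame of fence_face below 0.0215 m and (horizontal distance between cell0 and cell1 below 0.0365 m or horizontal distance between cell0 and cell2 below 0.0365 m or horizontal distance between cell0 and cell3 below 0.0365 m or horizontal distance between cell0 and cell4 below 0.0365 m) and (horizontal distance between cell1 and cell0 below 0.0365 m or horizontal distance between cell1 and cell2 below 0.0365 m or horizontal distance between cell1 and cell3 below 0.0365 m or horizontal distance between cell1 and cell4 below 0.0365 m) and (horizontal distance between cell2 and cell0 below 0.0365 m or horizontal distance between cell2 and cell1 below 0.0365 m or horizontal distance between cell2 and cell3 below 0.0365 m or horizontal distance between cell2 and cell4 below 0.0365 m) and (horizontal distance between cell3 and cell0 below 0.0365 m or horizontal distance between cell3 and cell1 below 0.0365 m or horizontal distance between cell3 and cell2 below 0.0365 m or horizontal distance between cell3 and cell4 below 0.0365 m) and (horizontal distance between cell4 and cell0 below 0.0365 m or horizontal distance between cell4 and cell1 below 0.0365 m or horizontal distance between cell4 and cell2 below 0.0365 m or horizontal distance between cell4 and cell3 below 0.0365 m) and value of joint fence below 0.166 m and value of joint lever below 0.06 rad and linear speed of each of cell0, cell1, cell2, cell3, cell4 below 0.02 m/s and velocity of joint fence between -0.01 and 0.01 m/s); the robot touches nothing.
It fails at once if a bystander (spool, tin, brush, screwdriver, bottle or jar) is knocked more than 40 mm from its place (distance of any of spool, tin, brush, driver, cleaner, flux from where it was at the start of the episode above 0.04 m).
Of cell0, cell1, cell2, cell3, cell4 only 3 to 5 are there at a start; the rules pass over those that are not, and their reading is None.
At some moment in a run one of block may be knocked a few centimetres aside while the robot is not near it.
It also fails if it takes over 210 s, if anything falls off the work surface, if the arm or the gripper's body presses on something with over 40 N, if the wrist force passes 120 N, or if a joint passes its speed limit or range.

## Working session

There is one attempt and no reset: what is moved stays moved. The work goes in short steps, Python scripts to look and compute and a tool call to move; the robot and the scene stay as the last step left them, time stands still between calls to the robot, and variables do not carry over. Pictures are saved under pics/ and viewed, and the job is handed in when it is done.

Besides the shell and the picture viewer there is one more tool, called after "Request:" as name([rows], argument=value, ...), one row to a line, values as JSON. servo_tool: Moves the arm, as the interface text tells. Its arguments: {"type":"object","properties":{"series":{"type":"array"},"grip_force":{"type":"number"}},"required":["series"]}

```bash
ls; mkdir -p pics; python3 - <<'E'
from cell import bot
import cv2
s=bot.observe(); print(s)
for n in ["scene","top","wrist"]:
    print(n,bot.calibration(n))
    im=bot.grab_frame(n); cv2.imwrite(f"pics/{n}0.png",im[:,:,::-1])
E
```

```text
pics
{'time': 0.0, 'qpos': array([ 1.46059690e+00,  3.85585275e-01,  6.60197035e-03, -5.00347834e-04,
       -1.19398386e+00, -2.58626299e-01]), 'dq': array([-0.00180879, -0.00159033,  0.00108995,  0.00039548, -0.0015199 ,
        0.00169638]), 'joint_torque': array([ 8.72661549e-04, -3.92292166e+01,  1.88399827e+01,  4.18606728e+00,
       -4.69198159e-03,  2.55731990e-06]), 'ee_pos': array([225.08071081, 582.43285829, 230.19470577]), 'eef_rot': array([[-3.60691785e-01, -9.32684805e-01, -7.01158328e-04],
       [-9.32682432e-01,  3.60692451e-01, -2.10645610e-03],
       [ 2.21756211e-03, -1.05823357e-04, -9.99997536e-01]]), 'contact_force': array([ 0.47877135, -1.29618905,  0.50071705]), 'torque': array([-0.05071763, -0.00932133,  0.00703946]), 'width': 85.33527491971827}
scene {'vertical_fov': 53.072321136566885, 'cx': 276.4555792738445, 'cy': 213.12170771768618, 'rvec': array([ 2.35182626,  0.86483693, -0.30661899]), 'tvec': array([-445.52675328, -236.88444608, 1725.97149831])}
top {'vertical_fov': 43.176284423558535, 'cx': 287.8830785391218, 'cy': 214.76397825430777, 'rvec': array([ 2.17621729, -2.14551275,  0.10294584]), 'tvec': array([   2.06493732,  612.55839507, 1443.13389083])}
wrist {'vertical_fov': 65.70646984690485, 'cx': 284.2884235335931, 'cy': 215.8964030551358, 'rvec': array([-1.67663331,  2.44994627,  0.33149755]), 'tvec': array([623.92570888, -35.0492963 , 379.1208832 ])}
```

View pics/scene0.png

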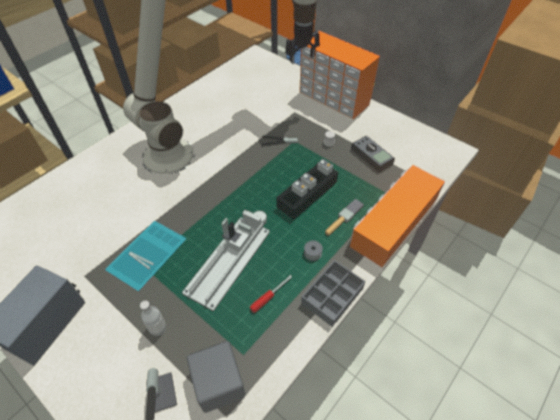

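View pics/top0.png

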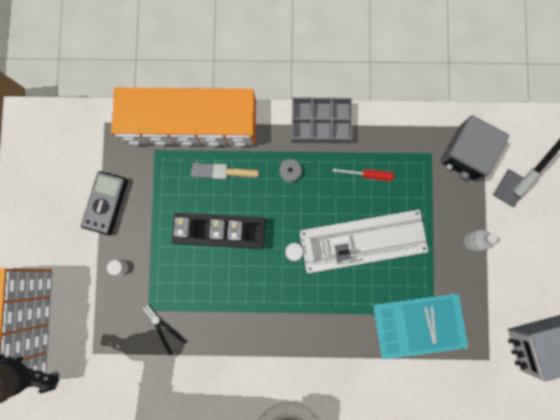

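View pics/wrist0.png

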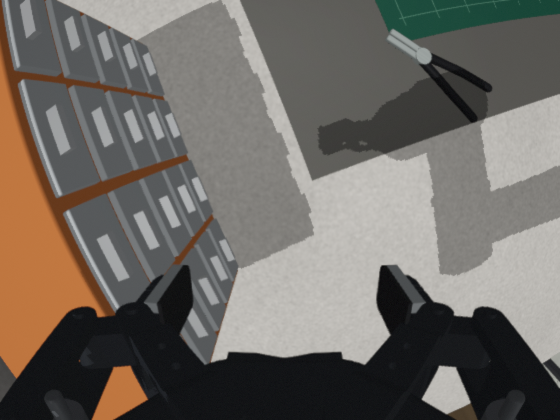

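```bash
cat > h.py <<'E'
import numpy as np, cv2
from cell import bot
def cam(n):
    c=bot.calibration(n); f=210/np.tan(np.radians(c["vertical_fov"]/2))
    R=cv2.Rodrigues(np.array(c["rvec"]))[0]; return f,c["cx"],c["cy"],R,np.array(c["tvec"])
def ray(n,u,v,C=None):
    f,cx,cy,R,t=C or cam(n); a=np.array([(u-cx)/f,(v-cy)/f])
    if n=="wrist":
        r=np.hypot(*a); d=np.array([*(a/r*np.sin(r)),np.cos(r)]) if r>1e-9 else np.array([0,0,1.])
    else: d=np.array([*a,1.])
    return -R.T@t, R.T@d
def onz(n,u,v,z,C=None):
    o,d=ray(n,u,v,C); return (o+d*(z-o[2])/d[2]).round(1)
def proj(n,P,C=None):
    f,cx,cy,R,t=C or cam(n); p=R@np.array(P,float)+t
    if n=="wrist":
        r=np.hypot(p[0],p[1]); th=np.arctan2(r,p[2]); return np.array([cx+f*th*p[0]/r,cy+f*th*p[1]/r])
    return np.array([cx+f*p[0]/p[2],cy+f*p[1]/p[2]])
def tri(n1,uv1,n2,uv2):
    o1,d1=ray(n1,*uv1); o2,d2=ray(n2,*uv2)
    A=np.stack([d1,-d2],1); s=np.linalg.lstsq(A,o2-o1,rcond=None)[0]
    a=o1+d1*s[0]; b=o2+d2*s[1]; return ((a+b)/2).round(1), np.linalg.norm(a-b).round(1)
def snap(n,name,crop=None,k=1):
    C=cam(n); im=bot.grab_frame(n)[:,:,::-1]; cv2.imwrite(f"pics/{name}_raw.png",im)
    if crop:
        x0,y0,x1,y1=crop; im=im[y0:y1,x0:x1]
    if k!=1: im=cv2.resize(im,None,fx=k,fy=k,interpolation=cv2.INTER_CUBIC)
    cv2.imwrite(f"pics/{name}.png",im); return C
E
python3 - <<'E'
import cv2
im=cv2.imread('pics/top0.png')
cv2.imwrite('pics/topblk.png',cv2.resize(im[195:265,155:285],None,fx=6,fy=6,interpolation=cv2.INTER_CUBIC))
cv2.imwrite('pics/topjig.png',cv2.resize(im[200:282,282:436],None,fx=5,fy=5,interpolation=cv2.INTER_CUBIC))
from h import *
for p in [(209,229),(294,252),(343,252),(300,240),(425,212),(415,265)]: print(p,onz("top",*p,60))
print(onz("wrist",284,216,0), bot.observe()["ee_pos"])
E
```

```text
(209, 229) [567.6 224.9  60. ]
(294, 252) [508.3  -7.6  60. ]
(343, 252) [ 510.3 -140.2   60. ]
(300, 240) [541.1 -23.5  60. ]
(425, 212) [ 622.2 -362.9   60. ]
(415, 265) [ 478.1 -334.2   60. ]
[192.2 595.2   0. ] [225.12651707 582.57469073 230.4879757 ]
```

View pics/topblk.png

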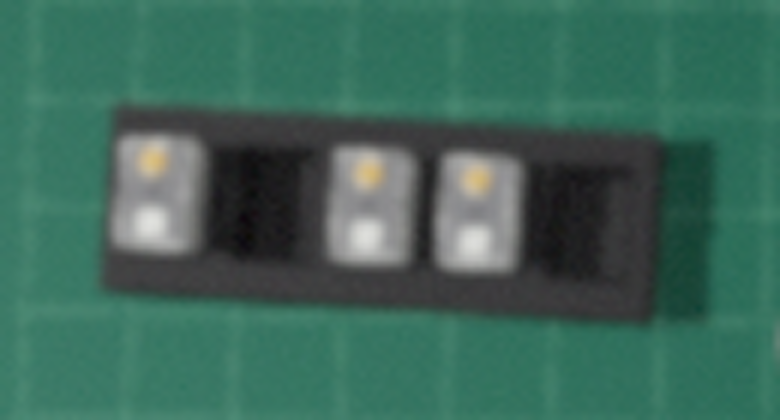

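View pics/topjig.png

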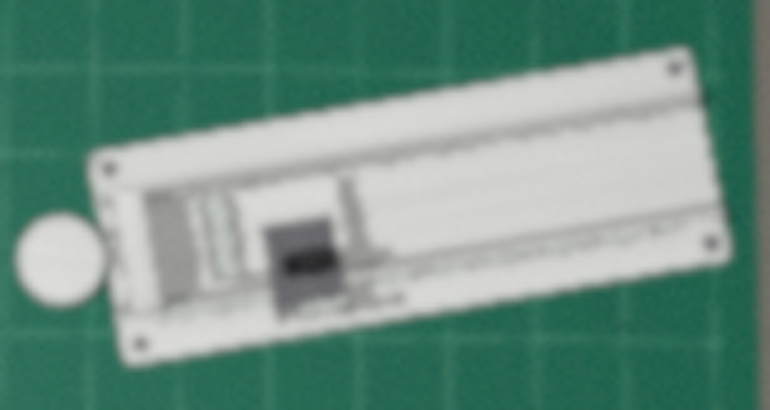

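```bash
python3 - <<'E'
from h import *
C=cam("top")
def pose(pts,z):
    P=np.array([onz("top",*p,z,C) for p in pts]); return P
J=pose([(300,230.4),(420,209.6),(428,252.4),(307.6,273.2)],10)  # +x+y, +x-y, -x-y, -x+y
c=J.mean(0); yv=(J[0]-J[1]+J[3]-J[2]); xv=(J[0]-J[3]+J[1]-J[2])
print(J,c,np.linalg.norm(yv)/2,np.linalg.norm(xv)/2,np.arctan2(-yv[0],yv[1]),np.arctan2(xv[1],xv[0]))
B=pose([(155+a/6,195+b/6) for a,b in [(115,105),(662,138),(652,322),(103,290)]],60)
c=B.mean(0); yv=(B[0]-B[1]+B[3]-B[2]); xv=(B[0]-B[3]+B[1]-B[2])
print(B,c,np.linalg.norm(yv)/2,np.linalg.norm(xv)/2,np.arctan2(-yv[0],yv[1]),np.arctan2(xv[1],xv[0]))
E
```

```text
[[ 571.1  -23.7   10. ]
 [ 634.6 -361.2   10. ]
 [ 514.5 -382.1   10. ]
 [ 451.7  -46.4   10. ]] [ 542.975 -203.35    10.   ] 342.47260109386855 121.71812724487671 0.185455572348442 0.1800739502426677
[[611.5 321.8  60. ]
 [599.8  71.8  60. ]
 [516.2  74.7  60. ]
 [527.1 324.   60. ]] [563.65  198.075  60.   ] 249.90560717999105 84.03869644395961 -0.04523249520992278 -0.030347822739720417
```

Request:
servo_tool([
  [0.36, -0.9, 0.06, 0, 0, -3.65, 100],
  [0.36, -0.9, 0.06, 0, 0, -3.65, 100],
  [0.36, -0.9, 0.06, 0, 0, -3.65, 100],
  [0.36, -0.9, 0.06, 0, 0, -3.65, 100],
  [0.36, -0.9, 0.06, 0, 0, -3.65, 100],
  [0.36, -0.9, 0.06, 0, 0, -3.65, 100],
  [0.36, -0.9, 0.06, 0, 0, -3.65, 100],
  [0.36, -0.9, 0.06, 0, 0, -3.65, 100],
])

```text
time: 0.95
ee_pos: [369.4, 221.0, 255.5]
eef_rot: [[-0.771, -0.637, 0.0], [-0.637, 0.771, 0.0], [-0.0, 0.0, -1.0]]
contact_force: [1.0, -0.2, -0.0]
width: 85.3
```

Request:
servo_tool([
  [0.36, -0.9, 0.06, 0, 0, -3.65, 100],
  [0.36, -0.9, 0.06, 0, 0, -3.65, 100],
  [0.36, -0.9, 0.06, 0, 0, -3.65, 100],
  [0.36, -0.9, 0.06, 0, 0, -3.65, 100],
  [0.36, -0.9, 0.06, 0, 0, -3.65, 100],
  [0.36, -0.9, 0.06, 0, 0, -3.65, 100],
  [0.36, -0.9, 0.06, 0, 0, -3.65, 100],
  [0.36, -0.9, 0.06, 0, 0, -3.65, 100],
])

```text
time: 1.75
ee_pos: [513.5, -139.1, 279.3]
eef_rot: [[-0.984, -0.179, -0.0], [-0.179, 0.984, 0.0], [0.0, 0.0, -1.0]]
contact_force: [0.9, 1.4, 0.8]
width: 85.4
```

```bash
python3 - <<'E'
from h import *
s=bot.observe(); print(s["time"],s["ee_pos"],s["eef_rot"],s["qpos"]); snap("wrist","w1"); print(bot.calibration("wrist"))
snap("top","t1",(282,195,442,285),5)
o,d=ray("wrist",284,216); print("cam",o)
E
```

```text
1.75 [ 513.47468151 -139.09288887  279.29560458] [[-9.83865643e-01 -1.78908861e-01 -1.25998743e-04]
 [-1.78908883e-01  9.83865630e-01  1.84999907e-04]
 [ 9.08677097e-05  2.04557346e-04 -9.99999975e-01]] [ 4.04499031e-02  1.93902182e-01 -1.39122545e-01 -2.00978219e-04
 -1.23789002e+00  1.39493106e-01]
{'vertical_fov': 65.70646984690485, 'cx': 284.2884235335931, 'cy': 215.8964030551358, 'rvec': array([-0.26546175,  3.07993668,  0.41469663]), 'tvec': array([484.2443291 , 175.96255464, 485.92486923])}
cam [ 526.94090806 -208.43020271  421.47182403]
```

View pics/w1.png

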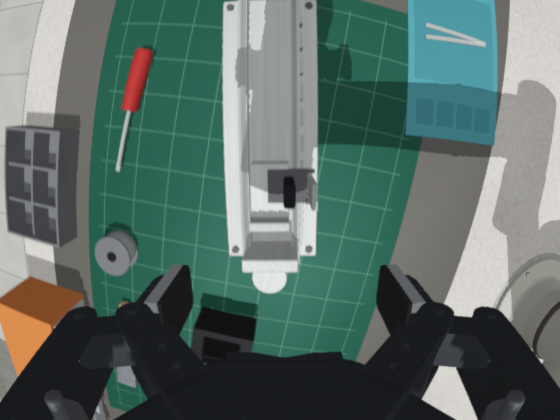

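```bash
python3 - <<'E'
import cv2
im=cv2.imread('pics/w1_raw.png')
cv2.imwrite('pics/w1z.png',cv2.resize(im[150:300,215:335],None,fx=5,fy=5,interpolation=cv2.INTER_CUBIC)[:, :])
E
```

```text
(no output)
```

View pics/w1z.png

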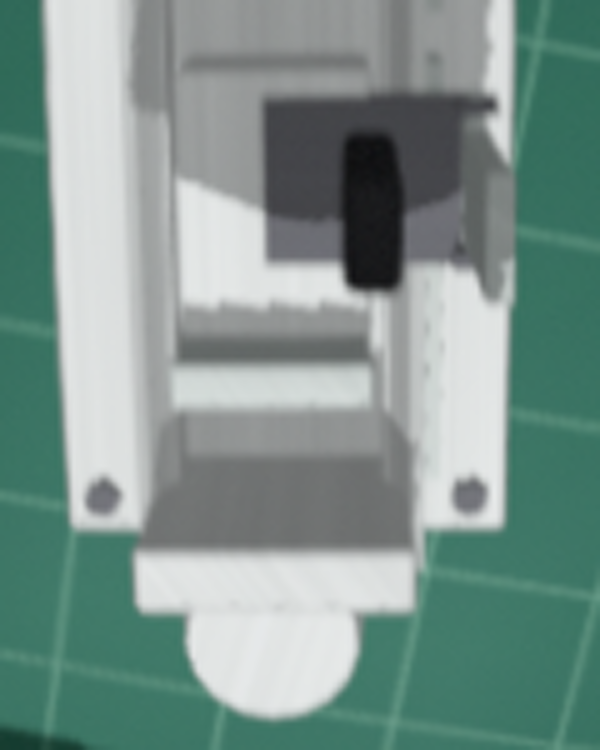

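View pics/t1.png

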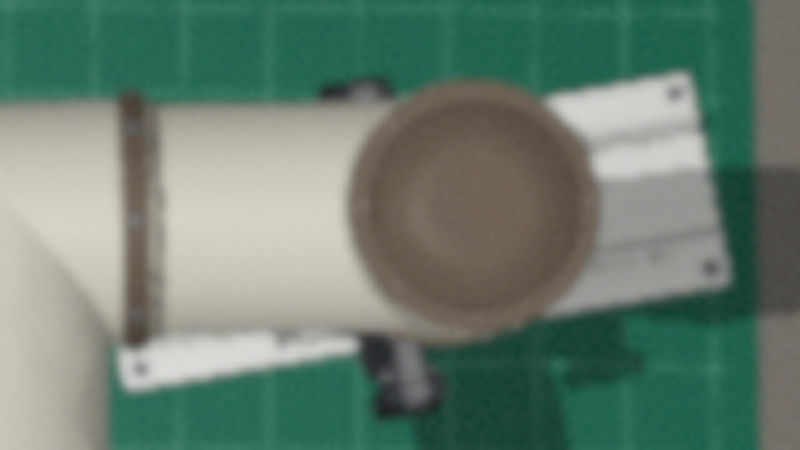

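```bash
python3 - <<'E'
from h import *
C=cam("wrist")
def z5(x,y,z): return onz("wrist",215+x/5,150+y/5,z,C)
yaw=0.183; o=np.array([543,-203.3]); R=np.array([[np.cos(yaw),-np.sin(yaw)],[np.sin(yaw),np.cos(yaw)]])
for n,x,y,z in [("plate+x",70,528,10),("plate-x",505,528,10),("stop top in +x",140,550,78),("stop top in -x",414,550,78),("fence top +x",172,408,73),("fence top -x",372,408,73),
 ("post +x-y",345,135,116),("post +x+y",345,290,116),("post r",388,132,116),("post r",388,290,116),("pad top -x +y?",490,300,116),("pad",513,285,100),("pad far",470,100,116),("screw+x",103,496,10),("screw-x",470,496,10)]:
    p=z5(x,y,z); print(n,p, ((p[:2]-o)@R).round(1))
for u,v in [(230,7),(309,5)]:
    p=onz("wrist",u,v,10,C); print("screws far",p,((p[:2]-o)@R).round(1))
E
```

```text
plate+x [572.2 -27.2  10. ] [ 60.8 167.8]
plate-x [454.4 -48.3  10. ] [-58.9 168.5]
stop top in +x [548.  -54.7  78. ] [ 32.  145.2]
stop top in -x [485.9 -65.9  78. ] [-31.1 145.5]
fence top +x [545.7 -88.5  73. ] [ 23.5 112.4]
fence top -x [501.2 -96.4  73. ] [-21.6 112.7]
post +x-y [ 519.  -162.9  116. ] [-16.2  44.1]
post +x+y [ 513.8 -133.   116. ] [-15.9  74.4]
post r [ 511.1 -164.9  116. ] [-24.4  43.6]
post r [ 505.5 -134.5  116. ] [-24.4  74.5]
pad top -x +y? [ 485.6 -135.9  116. ] [-44.2  76.7]
pad [ 479.4 -136.1  100. ] [-50.3  77.7]
pad far [ 496.9 -173.7  116. ] [-39.9  37.5]
screw+x [564.3 -38.4  10. ] [ 51.  158.3]
screw-x [465.8 -55.9  10. ] [-49.1 159. ]
screws far [ 623.3 -357.4   10. ] [  50.9 -166.1]
screws far [ 524.1 -375.7   10. ] [ -50.  -166.1]
```

Request:
servo_tool([
  [-0.03, -0.03, -0.6, 0, 0, 0.2, 80],
  [-0.03, -0.03, -0.9, 0, 0, 0, 80],
  [-0.03, -0.03, -0.9, 0, 0, 0, 80],
  [-0.03, -0.03, -0.7, 0, 0, 0, 80],
  [-0.02, -0.03, -0.2, 0, 0, 0, 80],
  [0, 0, 0, 0, 0, 0, 80],
])

```text
time: 2.45
ee_pos: [505.4, -144.4, 113.3]
eef_rot: [[-0.983, -0.186, -0.003], [-0.186, 0.983, -0.0], [0.003, 0.0, -1.0]]
contact_force: [-0.2, 1.3, 0.3]
width: 67.9
```

```bash
python3 - <<'E'
from h import *
s=bot.observe(); print(s["ee_pos"]); snap("wrist","w2",(180,120,400,320),3.5)
E
```

```text
[ 505.42074792 -144.38194692  113.31904065]
```

View pics/w2.png

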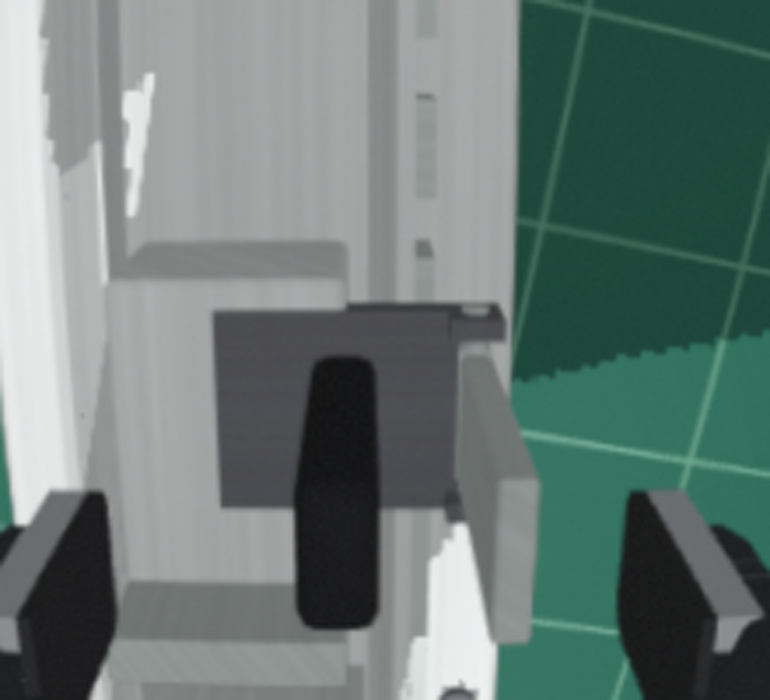

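Request:
servo_tool([
  [0, 0, -0.4, 0, 0, 0, 80],
  [0, 0, -0.36, 0, 0, 0, 80],
  [0, 0, 0, 0, 0, 0, 80],
])

```text
time: 2.8
ee_pos: [506.4, -144.3, 76.7]
eef_rot: [[-0.983, -0.185, -0.0], [-0.185, 0.983, 0.0], [0.0, 0.0, -1.0]]
contact_force: [-0.0, 0.0, 0.4]
width: 68.3
```

Request:
servo_tool([
  [0, 0, 0, 0, 0, 0, 40],
  [0, 0, 0, 0, 0, 0, 20],
  [0, 0, 0, 0, 0, 0, 0],
  [0, 0, 0, 0, 0, 0, 0],
  [0, 0, 0, 0, 0, 0, 0],
  [0, 0, 0, 0, 0, 0, 0],
], grip_force=35)

```text
time: 3.4
ee_pos: [504.5, -145.0, 78.0]
eef_rot: [[-0.983, -0.185, -0.004], [-0.185, 0.983, -0.001], [0.004, -0.0, -1.0]]
contact_force: [-5.5, 0.7, 6.7]
width: 21.9
```

```bash
python3 - <<'E'
from h import *
s=bot.observe(); print(s["ee_pos"],s["width"],s["contact_force"]); snap("wrist","w3",(180,120,400,320),3.5)
E
```

```text
[ 504.48900249 -144.9930082    78.04094745] 21.880411034973246 [-5.4892523   0.73947674  6.67553254]
```

View pics/w3.png

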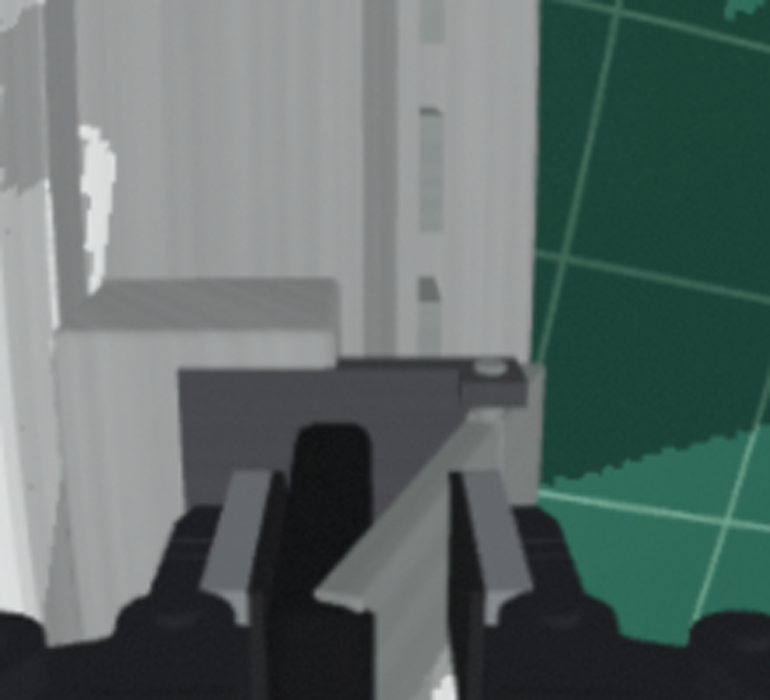

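Request:
servo_tool([
  [0, 0, 0, 0, 0, 0, 0],
  [0, 0, 0, 0, 0, 0, 0],
  [0.018, -0.1, 0, 0, 0, 0, 0],
  [0.036, -0.2, 0, 0, 0, 0, 0],
  [0.036, -0.2, 0, 0, 0, 0, 0],
  [0.036, -0.2, 0, 0, 0, 0, 0],
])

```text
time: 4.05
ee_pos: [511.1, -179.7, 78.0]
eef_rot: [[-0.983, -0.186, -0.003], [-0.186, 0.983, -0.0], [0.003, 0.001, -1.0]]
contact_force: [-3.7, 1.5, 6.1]
width: 21.9
```

```bash
python3 - <<'E'
from h import *
s=bot.observe(); print(s["ee_pos"],s["width"],s["contact_force"]); snap("wrist","w4",(180,120,400,320),3.5)
E
```

```text
[ 511.05190249 -179.71358378   78.04750043] 21.89670343365799 [-3.74323293  1.52075612  6.10860115]
```

View pics/w4.png

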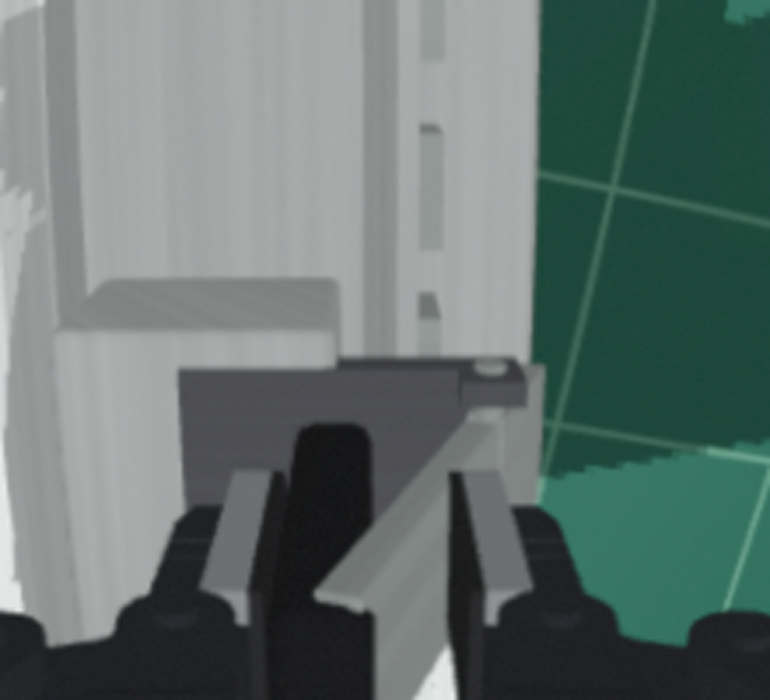

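Request:
servo_tool([
  [0.055, -0.3, 0, 0, 0, 0, 0],
  [0.056, -0.3, 0, 0, 0, 0, 0],
  [0.056, -0.3, 0, 0, 0, 0, 0],
  [0.056, -0.3, 0, 0, 0, 0, 0],
  [0.056, -0.3, 0, 0, 0, 0, 0],
  [0.056, -0.3, 0, 0, 0, 0, 0],
  [0.056, -0.3, 0, 0, 0, 0, 0],
  [0.056, -0.3, 0, 0, 0, 0, 0],
])

```text
time: 4.9
ee_pos: [533.9, -300.0, 78.1]
eef_rot: [[-0.983, -0.186, -0.002], [-0.186, 0.983, 0.0], [0.002, 0.001, -1.0]]
contact_force: [-2.8, 2.1, 4.9]
width: 22.0
```

Request:
servo_tool([
  [0, 0, 0, 0, 0, 0, 0],
  [0, 0, 0, 0, 0, 0, 30],
  [0, 0, 0, 0, 0, 0, 60],
  [0, 0, 0, 0, 0, 0, 80],
  [0, 0, 0, 0, 0, 0, 80],
])

```text
time: 5.4
ee_pos: [536.2, -299.7, 77.2]
eef_rot: [[-0.983, -0.185, 0.003], [-0.185, 0.983, -0.001], [-0.003, -0.001, -1.0]]
contact_force: [0.1, -0.3, 1.3]
width: 67.8
```

```bash
python3 - <<'E'
from h import *
s=bot.observe(); print(s["ee_pos"],s["width"],s["contact_force"]); snap("wrist","w5",(180,120,400,320),3.5)
E
```

```text
[ 536.1645701  -299.65039708   77.22113716] 67.75688371734743 [ 0.1319516  -0.30049935  1.33007333]
```

View pics/w5.png

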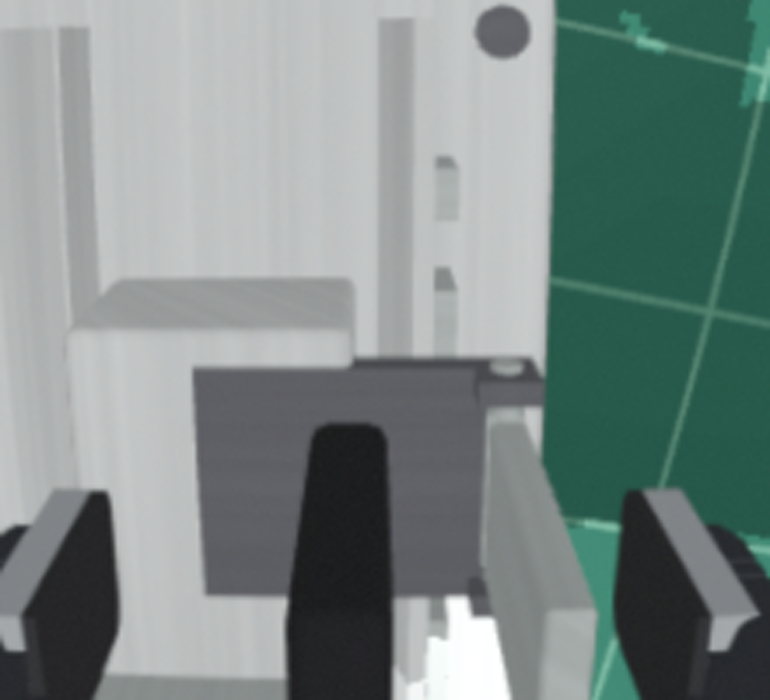

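Request:
servo_tool([
  [0, 0, 0.6, 0, 0, 0, 80],
  [0, 0, 0.9, 0, 0, 0, 80],
  [0, 0, 0.9, 0, 0, 0, 100],
  [0.04, 0.7, 0.5, 0, 0, -1, 100],
  [0.04, 0.9, 0.2, 0, 0, -1, 100],
  [0.04, 0.95, 0.1, 0, 0, -1.5, 100],
  [0.04, 0.95, 0.1, 0, 0, -1.5, 100],
  [0.04, 0.95, 0.1, 0, 0, -1.5, 100],
])

```text
time: 6.25
ee_pos: [545.4, -74.7, 247.3]
eef_rot: [[-0.997, -0.072, 0.003], [-0.072, 0.997, 0.001], [-0.003, 0.0, -1.0]]
contact_force: [0.6, -0.1, 0.5]
width: 85.7
```

Request:
servo_tool([
  [0.04, 0.95, 0.1, 0, 0, -1.5, 100],
  [0.04, 0.95, 0.1, 0, 0, -1.5, 100],
  [0.04, 0.95, 0.1, 0, 0, -1.5, 100],
  [0.04, 0.95, 0.1, 0, 0, -1.5, 100],
  [0.04, 0.95, 0, 0, 0, 0, 100],
  [0.0, 0.8, 0, 0, 0, 0, 100],
  [0, 0, 0, 0, 0, 0, 100],
])

```text
time: 6.95
ee_pos: [555.1, 205.7, 266.2]
eef_rot: [[-1.0, 0.026, 0.002], [0.026, 1.0, 0.002], [-0.002, 0.002, -1.0]]
contact_force: [0.0, -1.1, -0.4]
width: 85.6
```

```bash
python3 - <<'E'
from h import *
s=bot.observe(); print(s["ee_pos"],s["eef_rot"].round(3)); snap("wrist","w6"); snap("top","t6",(282,195,442,285),5)
E
```

```text
[555.12160239 205.70915167 266.19116621] [[-1.     0.026  0.002]
 [ 0.026  1.     0.002]
 [-0.002  0.002 -1.   ]]
```

View pics/w6.png

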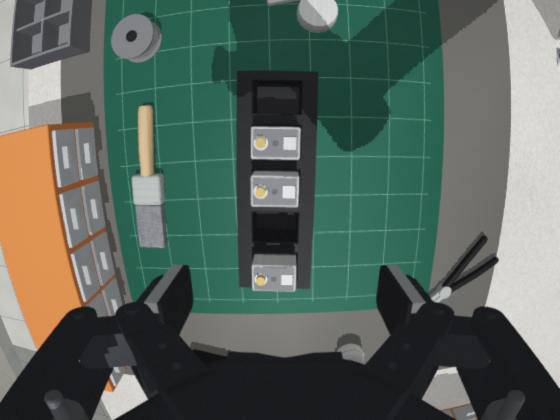

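View pics/t6.png

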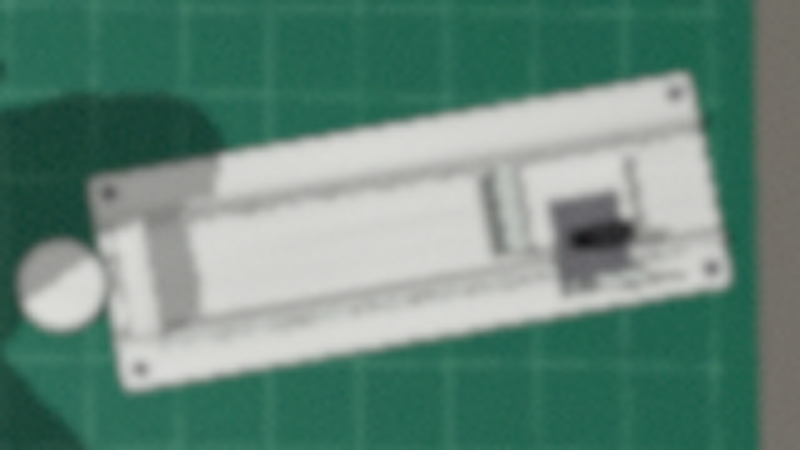

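```bash
cat > cells.py <<'E'
from h import *
import sys
def cells(raw,C,roi=(200,0,360,330)):
    im=cv2.imread(raw); x0,y0,x1,y1=roi; im=im[y0:y1,x0:x1]; hsv=cv2.cvtColor(im,cv2.COLOR_BGR2HSV)
    b,g,r=[im[:,:,i].astype(int) for i in range(3)]
    gold=((r-b)>60)&(r>150)&(g>110); white=(np.minimum(np.minimum(r,g),b)>200)
    out=[]
    def cen(m,lo,hi):
        n,l,st,c=cv2.connectedComponentsWithStats(m.astype(np.uint8)); return [(c[i]+[x0,y0],st[i,4]) for i in range(1,n) if lo<=st[i,4]<=hi]
    G=cen(gold,15,400); W=cen(white,25,600)
    for g_,a in G:
        w=min(W,key=lambda q:np.hypot(*(q[0]-g_)))
        p=onz("wrist",*g_,98,C); m=onz("wrist",*w[0],93,C); d=p-m
        out.append((((p+m)/2)[:2],np.hypot(d[0],d[1]),np.arctan2(d[1],d[0]))); print(g_.round(1),a,w[0].round(1),w[1],"centre",out[-1][0],"sep",out[-1][1].round(1),"yaw",out[-1][2].round(3))
    return out
E
python3 - <<'E'
from cells import *
cells("pics/w6_raw.png",cam("wrist"))
E
```

```text
[260.1 142.7] 75 [261.9 145.1] 32 centre [576.5  148.75] sep 3.0 yaw -1.153
[259.9 191.7] 70 [288.4 191.6] 142 centre [565.45 196.05] sep 28.0 yaw -0.061
[260.1 280.7] 61 [286.4 279.6] 102 centre [570.3 292.4] sep 28.1 yaw -0.071
```

```bash
sed -i 's/cen(white,25,600)/cen(white,60,600)/; s/w=min(W/w=min([q for q in W if np.hypot(*(q[0]-g_))>12]/' cells.py
python3 - <<'E'
from cells import *
cells("pics/w6_raw.png",cam("wrist"))
E
```

```text
[260.1 142.7] 75 [289.5 143.2] 142 centre [563.1  148.25] sep 28.1 yaw -0.061
[259.9 191.7] 70 [288.4 191.6] 142 centre [565.45 196.05] sep 28.0 yaw -0.061
[260.1 280.7] 61 [286.4 279.6] 102 centre [570.3 292.4] sep 28.1 yaw -0.071
```

Request:
servo_tool([
  [0.07, -0.07, -0.5, 0, 0, -0.8, 100],
  [0.07, -0.07, -0.7, 0, 0, -0.9, 100],
  [0.07, -0.05, -0.7, 0, 0, 0, 100],
  [0, 0, -0.7, 0, 0, 0, 100],
  [0, 0, -0.4, 0, 0, 0, 100],
  [0, 0, 0, 0, 0, 0, 100],
])

```text
time: 7.65
ee_pos: [563.7, 188.7, 113.3]
eef_rot: [[-0.998, 0.064, -0.006], [0.064, 0.998, -0.003], [0.006, -0.003, -1.0]]
contact_force: [-0.6, -0.2, -0.2]
width: 85.7
```

```bash
python3 - <<'E'
from cells import *
s=bot.observe(); print(s["ee_pos"],s["eef_rot"].round(3)); C=snap("wrist","w7"); cells("pics/w7_raw.png",C,(160,0,420,420))
E
```

```text
[563.70096115 188.74148352 113.33210546] [[-0.998  0.064 -0.006]
 [ 0.064  0.998 -0.003]
 [ 0.006 -0.003 -1.   ]]
[252.6 192.4] 303 [283.7 169.8] 410 centre [569.65 146.7 ] sep 18.7 yaw 0.538
[257.8 273.1] 63 [254.5 188.1] 191 centre [578.1 172.9] sep 45.2 yaw 1.527
```

View pics/w7.png

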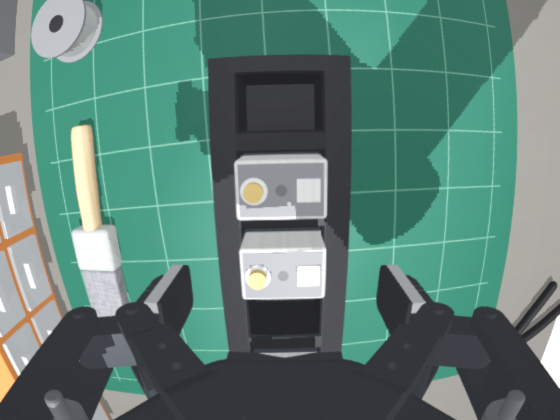

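```bash
python3 - <<'E'
from h import *
C=cam("wrist")
for a,b in [((257.5,278),(309,276)),((253,192),(309,190))]:
    p=onz("wrist",*a,99,C); m=onz("wrist",*b,93,C); print(p,m,(p+m)/2,np.linalg.norm((p-m)[:2]))
# pad midpoint check: pad faces at image; expected TCP projection
s=bot.observe(); e=s["ee_pos"]; print(e, s["eef_rot"].round(4), proj("wrist",e,C), proj("wrist",e+[0,0,19],C))
E
```

```text
[581.3 200.   99. ] [552.8 203.6  93. ] [567.05 201.8   96.  ] 28.726468630863764
[579.3 152.4  99. ] [550.8 154.4  93. ] [565.05 153.4   96.  ] 28.570089254323307
[565.24157569 189.61211991 115.66667578] [[-0.998   0.0628 -0.0017]
 [ 0.0628  0.998  -0.0014]
 [ 0.0016 -0.0015 -1.    ]] [285.75705731 272.3252371 ] [285.99059732 291.0633865 ]
```

```bash
python3 - <<'E'
from h import *
for i in range(3):
    s=bot.observe(); print(s["ee_pos"],abs(s["dq"]).max()); C=snap("wrist",f"w8{i}",(200,150,360,310),4)
for a,b in [((369,172),(366,238)),((151,160),(150,222)),((476,178),(474,240))]:
    p=onz("top",155+a[0]/6,195+a[1]/6,99); m=onz("top",155+b[0]/6,195+b[1]/6,93); print(p,m,(p+m)/2)
E
```

```text
[565.24157569 189.61211991 115.66667578] 0.050976989072289
[566.20773056 190.39672671 117.21964625] 0.028954152138660122
[566.66392545 190.87780412 118.03902013] 0.012779346348343422
[579.  199.1  99. ] [550.2 200.4  93. ] [564.6  199.75  96.  ]
[583.  295.9  99. ] [555.9 296.7  93. ] [569.45 296.3   96.  ]
[577.  151.6  99. ] [549.9 152.5  93. ] [563.45 152.05  96.  ]
```

View pics/w82.png

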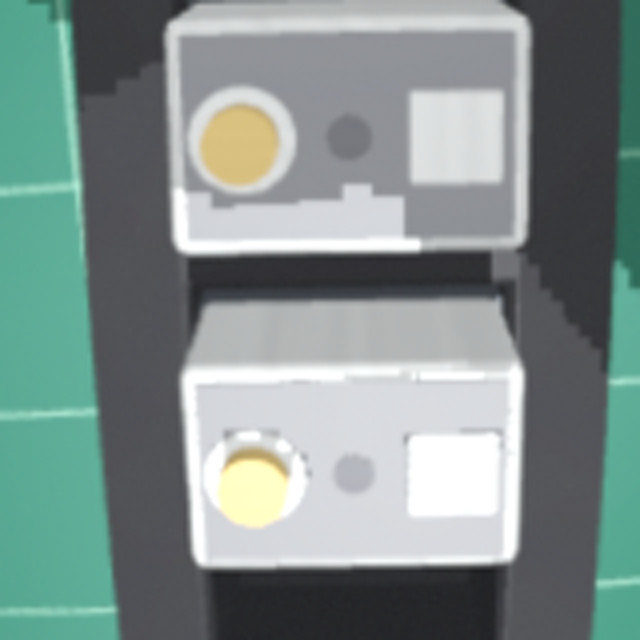

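```bash
python3 - <<'E'
from h import *
s=bot.observe(); print(s["ee_pos"],s["eef_rot"].round(3)); C=cam("wrist")
q=lambda x,y,z: onz("wrist",200+x/4,150+y/4,z,C)
for P,M,D in [((253,487),(453,475),(353,474)),((240,145),(456,138),(349,137))]:
    p,m,d=q(*P,99),q(*M,93),q(*D,92); print((p+m)/2,d,np.arctan2(*(p-m)[1::-1]))
print("edges mid", q(193,375,92),q(520,375,92),q(200,562,92),q(515,562,92))
E
```

```text
[566.69167839 191.16759334 118.38142768] [[-0.998  0.062  0.004]
 [ 0.062  0.998  0.002]
 [-0.003  0.002 -1.   ]]
[565.65 200.65  96.  ] [565.9 201.4  92. ] -0.09647377518258658
[563.45 152.75  96.  ] [563.5 152.9  92. ] -0.06799537498565554
edges mid [587.3 185.   92. ] [541.7 187.8  92. ] [589.3 214.5  92. ] [542.8 217.5  92. ]
```

Request:
servo_tool([
  [-0.02, 0.1, -0.2, 0, 0, 0, 100],
  [0, 0.09, -0.3, 0, 0, 0, 100],
  [0, 0, -0.3, 0, 0, 0, 100],
  [0, 0, -0.25, 0, 0, 0, 100],
  [0, 0, -0.1, 0, 0, 0, 100],
  [0, 0, 0, 0, 0, 0, 100],
  [0, 0, 0, 0, 0, 0, 100],
  [0, 0, 0, 0, 0, 0, 100],
])

```text
time: 8.65
ee_pos: [565.0, 200.7, 59.6]
eef_rot: [[-0.998, 0.062, 0.001], [0.062, 0.998, 0.001], [-0.001, 0.001, -1.0]]
contact_force: [1.3, 0.4, 0.5]
width: 85.6
```

```bash
python3 - <<'E'
from h import *
s=bot.observe(); print(s["ee_pos"],s["eef_rot"].round(3)); C=snap("wrist","w9",(120,180,450,420),2.4)
E
```

```text
[564.95327345 200.73635465  59.58286762] [[-0.998  0.062  0.001]
 [ 0.062  0.998  0.001]
 [-0.001  0.001 -1.   ]]
```

View pics/w9.png

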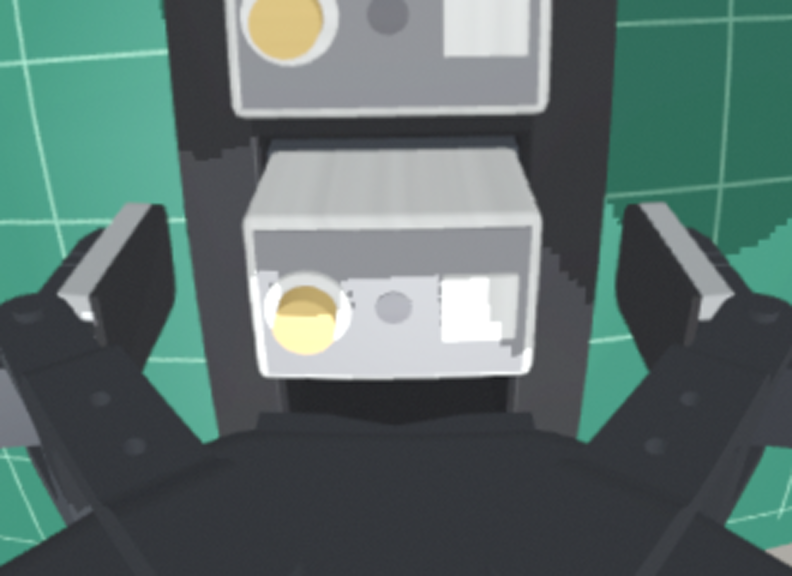

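Request:
servo_tool([
  [0, 0, 0, 0, 0, 0, 60],
  [0, 0, 0, 0, 0, 0, 45],
  [0, 0, 0, 0, 0, 0, 30],
  [0, 0, 0, 0, 0, 0, 30],
  [0, 0, 0, 0, 0, 0, 30],
  [0, 0, 0, 0, 0, 0, 30],
], grip_force=50)

```text
time: 9.3
ee_pos: [564.7, 200.5, 59.3]
eef_rot: [[-0.998, 0.061, 0.001], [0.061, 0.998, 0.0], [-0.001, 0.0, -1.0]]
contact_force: [0.2, -1.1, 3.8]
width: 47.4
```

```bash
python3 - <<'E'
from h import *
s=bot.observe(); print(s["ee_pos"],s["width"],s["contact_force"]); C=snap("wrist","w10",(120,180,450,420),2.4)
E
```

```text
[564.70556956 200.53019108  59.25665551] 47.35729455033104 [ 0.18252772 -1.05427802  3.75959287]
```

View pics/w10.png

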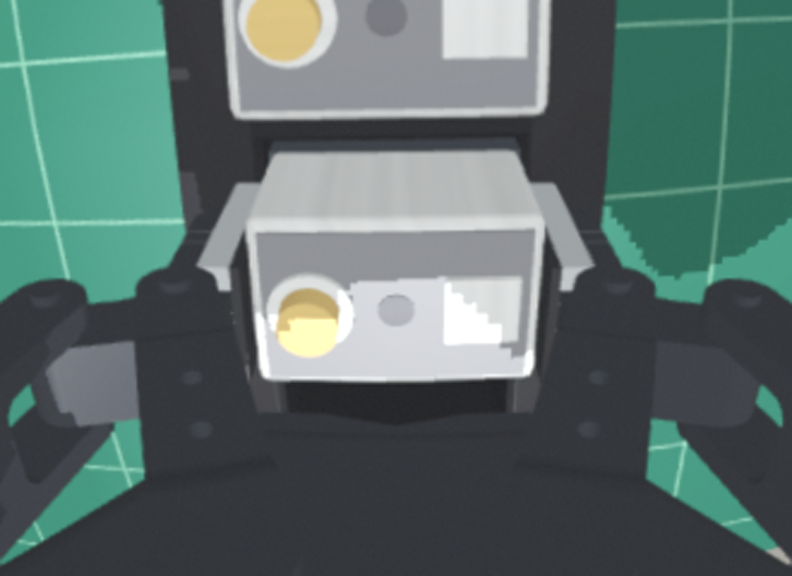

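Request:
servo_tool([
  [0, 0, 0.2, 0, 0, 0, 30],
  [0, 0, 0.5, 0, 0, 0, 30],
  [0, 0, 0.6, 0, 0, 0, 30],
  [0, 0, 0.6, 0, 0, 0, 30],
  [0, 0, 0.3, 0, 0, 0, 30],
  [0, 0, 0, 0, 0, 0, 30],
])

```text
time: 9.95
ee_pos: [565.2, 201.1, 171.3]
eef_rot: [[-0.998, 0.062, 0.004], [0.062, 0.998, 0.003], [-0.004, 0.003, -1.0]]
contact_force: [0.5, -0.1, -2.3]
width: 47.3
```

```bash
python3 - <<'E'
from h import *
s=bot.observe(); print(s["ee_pos"],s["width"],s["contact_force"]); C=snap("wrist","w11",(120,80,450,420),1.7); snap("scene","s11",(220,120,400,280),4)
E
```

```text
[565.18633623 201.05910604 171.25707515] 47.3252542497355 [ 0.52411799 -0.11462659 -2.30129973]
```

View pics/w11.png

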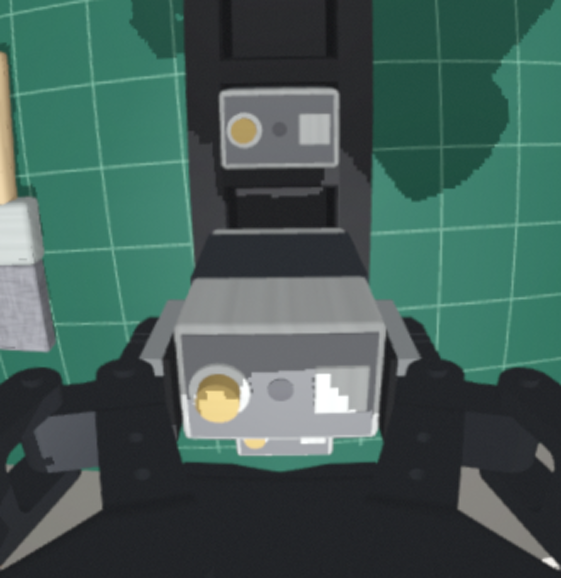

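View pics/s11.png

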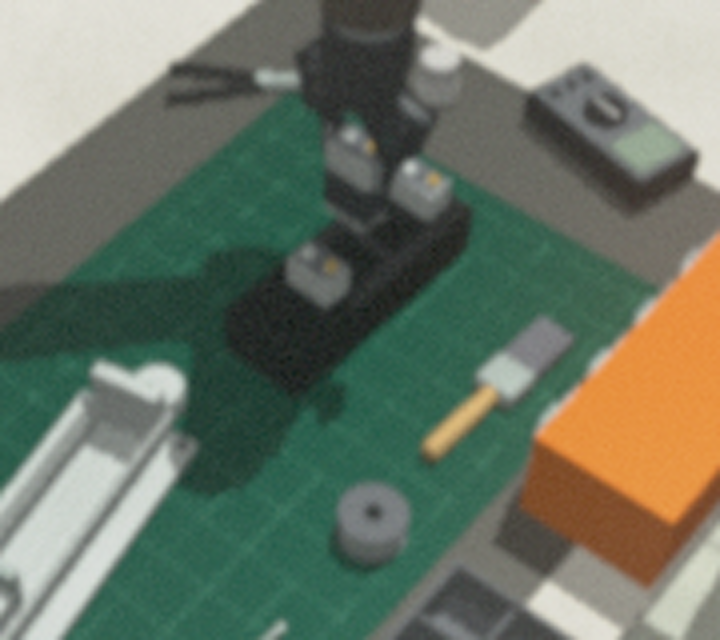

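Request:
servo_tool([
  [-0.06, -0.4, 0, 0, 0, 1, 30],
  [-0.13, -0.8, 0, 0, 0, 2, 30],
  [-0.15, -0.9, 0, 0, 0, 2.5, 30],
  [-0.15, -0.9, 0, 0, 0, 2.5, 30],
  [-0.15, -0.9, 0, 0, 0, 2.5, 30],
  [-0.15, -0.9, 0, 0, 0, 2, 30],
  [-0.1, -0.5, 0, 0, 0, 1, 30],
  [-0.04, -0.2, 0, 0, 0, 0.5, 30],
])

```text
time: 10.85
ee_pos: [515.7, -76.8, 166.8]
eef_rot: [[-0.984, -0.179, -0.005], [-0.179, 0.984, -0.0], [0.005, 0.001, -1.0]]
contact_force: [-0.2, 0.5, -2.2]
width: 47.3
```

Request:
servo_tool([
  [0, 0, 0, 0, 0, 0, 30],
  [0, 0, 0, 0, 0, 0, 30],
  [0, 0, 0, 0, 0, 0, 30],
])

```text
time: 11.15
ee_pos: [518.2, -73.5, 168.4]
eef_rot: [[-0.983, -0.183, -0.0], [-0.183, 0.983, 0.0], [0.0, 0.0, -1.0]]
contact_force: [0.6, 0.9, -2.2]
width: 47.4
```

```bash
python3 - <<'E'
from h import *
s=bot.observe(); print(s["ee_pos"],s["eef_rot"].round(3),abs(s["dq"]).max()); C=snap("wrist","w12",(140,0,430,320),1.85)
E
```

```text
[518.16462015 -73.45910961 168.41778729] [[-0.983 -0.183 -0.   ]
 [-0.183  0.983  0.   ]
 [ 0.     0.    -1.   ]] 0.004697789066156302
```

View pics/w12.png

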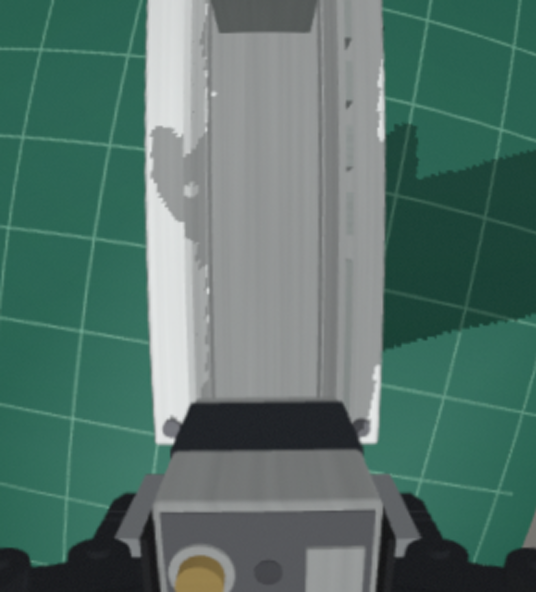

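```bash
python3 - <<'E'
from h import *
C=cam("wrist"); k=1.85
q=lambda x,y,z: onz("wrist",140+x/k,y/k,z,C)
yaw=0.183; o=np.array([543,-203.3]); R=np.array([[np.cos(yaw),-np.sin(yaw)],[np.sin(yaw),np.cos(yaw)]])
for n,x,y,z in [("c+x",157,443,10),("c-x",377,443,10),("s+x",173,427,10),("s-x",361,427,10),("p+x",148,300,10),("p-x",384,300,10),("p+x",146,100,10),("p-x",384,100,10),("floor +x",211,300,10),("floor -x",320,300,10),("floor+x",211,150,10),("floor-x",319,150,10),("fence",217,31,10),("fence",313,31,10)]:
    p=q(x,y,z); print(n,p,((p[:2]-o)@R).round(1))
im=cv2.imread("pics/w12_raw.png"); cv2.imwrite("pics/w12z.png",cv2.resize(im[60:180,205:365],None,fx=5,fy=5,interpolation=cv2.INTER_CUBIC))
E
```

```text
c+x [569.7 -23.4  10. ] [ 59. 172.]
c-x [453.4 -44.9  10. ] [-59.3 172.1]
s+x [562.3 -34.   10. ] [ 49.8 163. ]
s-x [464.1 -52.2  10. ] [-50.1 162.9]
p+x [584.9 -98.6  10. ] [60.3 95.3]
p-x [ 467.1 -120.4   10. ] [-59.5  95.3]
p+x [ 603.7 -199.8   10. ] [60.3 -7.6]
p-x [ 486.7 -221.3   10. ] [-58.6  -7.5]
floor +x [ 553.1 -104.    10. ] [28.  95.8]
floor -x [ 499.2 -114.    10. ] [-26.8  95.8]
floor+x [ 566.4 -178.6   10. ] [27.5 20. ]
floor-x [ 514.  -188.3   10. ] [-25.8  20. ]
fence [ 575.4 -241.6   10. ] [ 24.9 -43.6]
fence [ 528.1 -250.3   10. ] [-23.2 -43.5]
```

View pics/w12z.png

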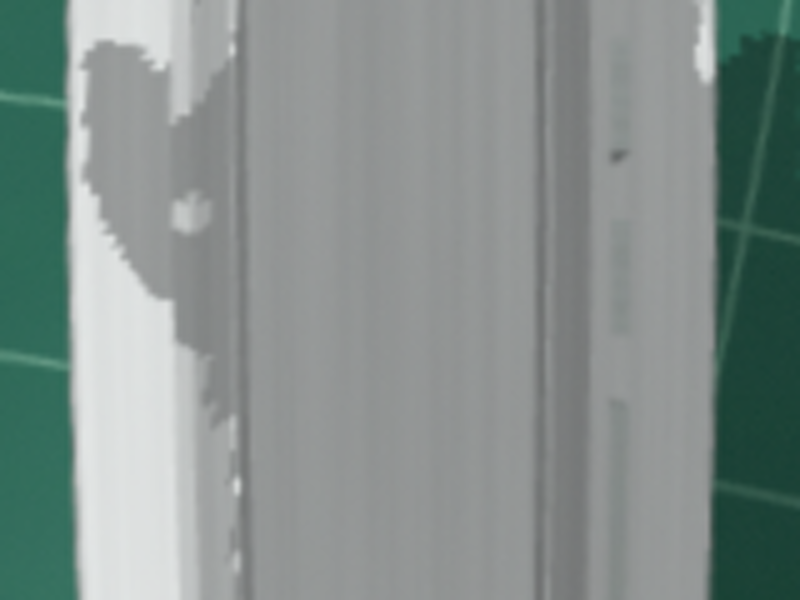

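Request:
servo_tool([
  [0.02, -0.02, -0.3, 0, 0, 0, 30],
  [0, 0, -0.5, 0, 0, 0, 30],
  [0, 0, -0.4, 0, 0, 0, 30],
  [0, 0, -0.1, 0, 0, 0, 30],
  [0, 0, 0, 0, 0, 0, 30],
  [0, 0, 0, 0, 0, 0, 30],
])

```text
time: 11.8
ee_pos: [519.9, -75.1, 104.8]
eef_rot: [[-0.983, -0.183, 0.002], [-0.183, 0.983, -0.0], [-0.002, -0.0, -1.0]]
contact_force: [-0.8, -0.0, -1.7]
width: 47.1
```

```bash
python3 - <<'E'
from h import *
s=bot.observe(); print(s["ee_pos"],s["eef_rot"].round(3),s["contact_force"]); C=snap("wrist","w13",(140,100,430,420),1.85)
E
```

```text
[519.94941534 -75.10558523 104.78228722] [[-0.983 -0.183  0.002]
 [-0.183  0.983 -0.   ]
 [-0.002 -0.    -1.   ]] [-7.97636205e-01 -1.62182646e-03 -1.71656642e+00]
```

View pics/w13.png

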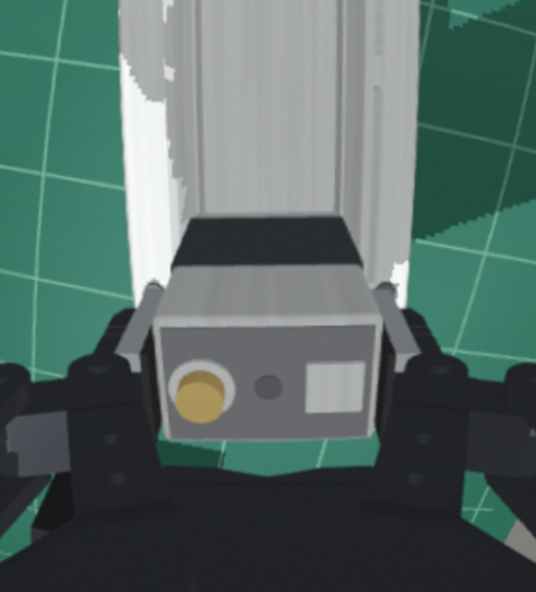

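```bash
python3 - <<'E'
from h import *
C=cam("wrist"); k=1.85
im=cv2.imread("pics/w13_raw.png"); cv2.imwrite("pics/w13z.png",cv2.resize(im[100:260,200:370],None,fx=4.5,fy=3.7,interpolation=cv2.INTER_CUBIC))
q=lambda x,y,z: onz("wrist",140+x/k,100+y/k,z,C)
yaw=0.183; o=np.array([543,-203.3]); R=np.array([[np.cos(yaw),-np.sin(yaw)],[np.sin(yaw),np.cos(yaw)]])
for n,x,y,z in [("f+",203,200,10),("f-",337,200,10),("f+",200,50,10),("f-",341,50,10),("p+",134,280,10),("p-",406,280,10),("p+",121,60,10),("p-",417,60,10)]:
    p=q(x,y,z); print(n,p,((p[:2]-o)@R).round(1))
p=bot.observe()["ee_pos"]; print(((p[:2]-o)@R).round(1))
for x,y in [(190,217),(343,217)]:
    p=q(x,y,55);print(((p[:2]-o)@R).round(1))
for x,y in [(156,325),(381,325)]:
    p=q(x,y,137);print(((p[:2]-o)@R).round(1))
E
```

```text
f+ [548.1 -78.5  10. ] [ 27.7 121.8]
f- [494.2 -88.4  10. ] [-27.1 121.9]
f+ [ 559.3 -138.2   10. ] [27.9 61. ]
f- [ 504.9 -148.3   10. ] [-27.5  61. ]
p+ [572.5 -37.8  10. ] [ 59.1 157.4]
p- [456.8 -59.2  10. ] [-58.5 157.4]
p+ [ 590.2 -129.5   10. ] [59.8 64. ]
p- [ 474. -151.   10.] [-58.3  64. ]
[  0.7 130.2]
[ 27.2 116.4]
[-24.  116.4]
[ 24.2 116.4]
[-22.3 116.5]
```

View pics/w13z.png

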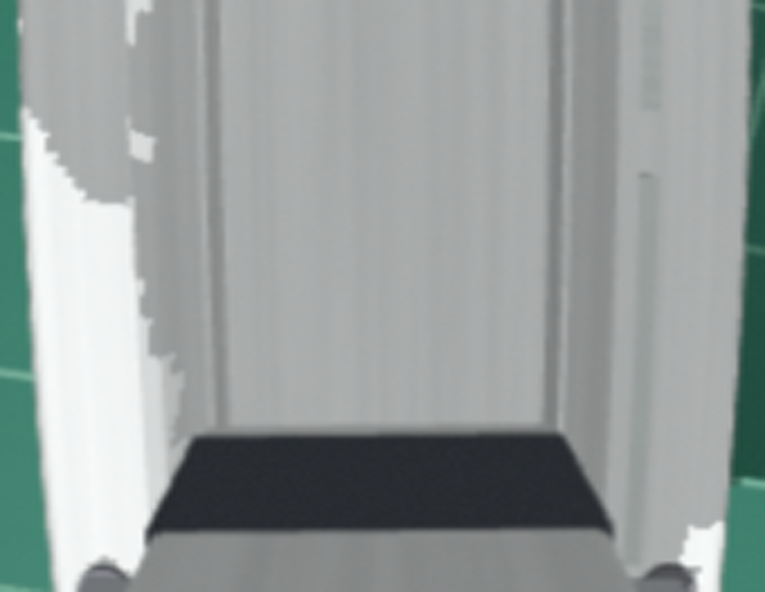

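Request:
servo_tool([
  [-0.015, 0, -0.15, 0, 0, 0, 30],
  [0, 0, -0.2, 0, 0, 0, 30],
  [0, 0, -0.2, 0, 0, 0, 30],
  [0, 0, -0.2, 0, 0, 0, 30],
  [0, 0, -0.08, 0, 0, 0, 30],
  [0, 0, 0, 0, 0, 0, 30],
  [0, 0, 0, 0, 0, 0, 30],
])

```text
time: 12.55
ee_pos: [518.4, -75.6, 62.3]
eef_rot: [[-0.983, -0.182, 0.0], [-0.182, 0.983, -0.0], [-0.0, -0.0, -1.0]]
contact_force: [0.3, -0.1, -1.7]
width: 47.4
```

```bash
python3 - <<'E'
from h import *
s=bot.observe(); print(s["ee_pos"],s["eef_rot"].round(3),s["contact_force"]); C=snap("wrist","w14",(140,100,430,420),1.85)
E
```

```text
[518.41807841 -75.58105351  62.28832397] [[-0.983 -0.182  0.   ]
 [-0.182  0.983 -0.   ]
 [-0.    -0.    -1.   ]] [ 0.34554098 -0.05492075 -1.67321645]
```

View pics/w14.png

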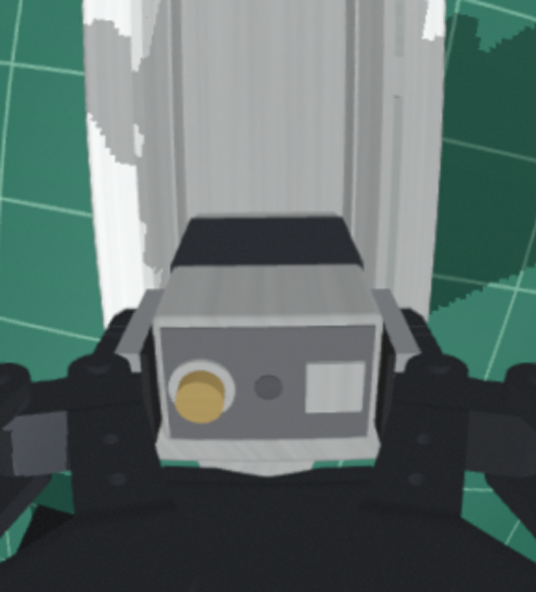

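Request:
servo_tool([
  [0, 0, -0.04, 0, 0, 0, 30],
  [0, 0, -0.02, 0, 0, 0, 30],
  [0, 0, 0, 0, 0, 0, 30],
  [0, 0, 0, 0, 0, 0, 62],
  [0, 0, 0, 0, 0, 0, 70],
  [0, 0, 0, 0, 0, 0, 80],
  [0, 0, 0, 0, 0, 0, 80],
])

```text
time: 13.3
ee_pos: [518.4, -75.5, 59.6]
eef_rot: [[-0.983, -0.182, 0.001], [-0.182, 0.983, 0.0], [-0.001, -0.0, -1.0]]
contact_force: [0.4, -0.4, -0.3]
width: 68.1
```

```bash
python3 - <<'E'
from h import *
s=bot.observe(); print(s["ee_pos"],s["width"],s["contact_force"]); C=snap("wrist","w15",(140,100,430,420),1.85)
E
```

```text
[518.3978036  -75.52533092  59.55461237] 68.10829899283232 [ 0.39753237 -0.42562018 -0.28679586]
```

View pics/w15.png

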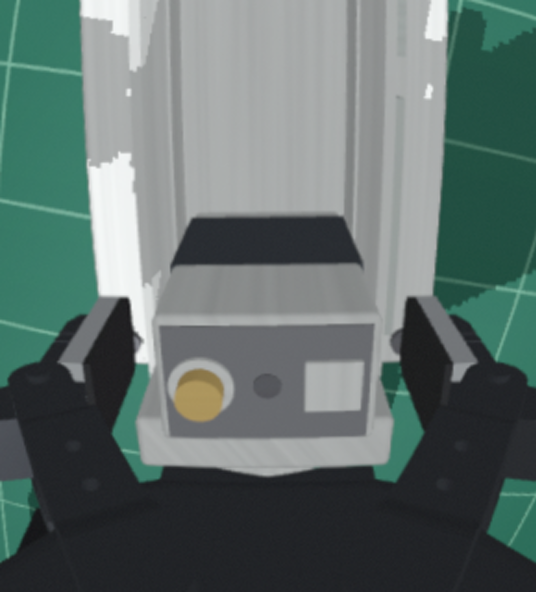

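Request:
servo_tool([
  [0, 0, 0.3, 0, 0, 0, 80],
  [0, 0, 0.8, 0, 0, 0, 100],
  [0.05, 0.3, 0.7, 0, 0, -1, 100],
  [0.16, 0.8, 0.4, 0, 0, -2.5, 100],
  [0.2, 0.9, 0, 0, 0, -3, 100],
  [0.2, 0.9, 0, 0, 0, -3, 100],
  [0.16, 0.9, 0, 0, 0, -2.5, 100],
  [0.1, 0.5, 0, 0, 0, -2, 100],
])

```text
time: 14.15
ee_pos: [562.1, 142.5, 169.5]
eef_rot: [[-0.998, 0.061, 0.001], [0.061, 0.998, 0.001], [-0.001, 0.001, -1.0]]
contact_force: [-0.3, 0.0, -0.0]
width: 85.6
```

Request:
servo_tool([
  [0.03, 0.2, 0, 0, 0, 0, 100],
  [0, 0, 0, 0, 0, 0, 100],
  [0, 0, 0, 0, 0, 0, 100],
  [0, 0, 0, 0, 0, 0, 100],
])

```text
time: 14.55
ee_pos: [562.9, 148.1, 169.4]
eef_rot: [[-0.998, 0.063, -0.0], [0.063, 0.998, -0.0], [0.0, -0.0, -1.0]]
contact_force: [0.2, 0.2, 0.1]
width: 85.6
```

```bash
python3 - <<'E'
from h import *
s=bot.observe(); print(s["ee_pos"],s["eef_rot"].round(3),abs(s["dq"]).max()); C=snap("wrist","w16",(140,0,430,420),1.43)
snap("top","t16",(150,195,440,285),2.7)
E
```

```text
[562.87275535 148.10434661 169.35269198] [[-0.998  0.063 -0.   ]
 [ 0.063  0.998 -0.   ]
 [ 0.    -0.    -1.   ]] 0.0034923165318910265
```

View pics/w16.png

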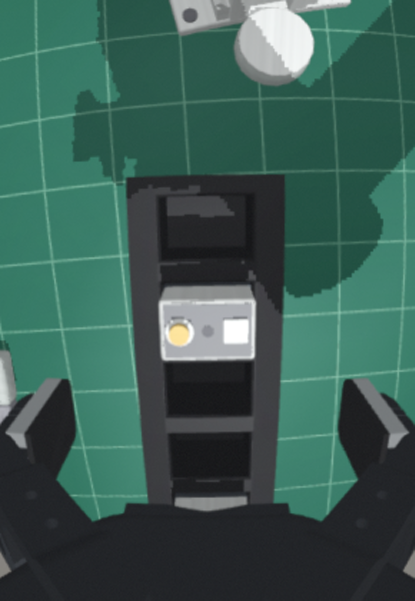

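View pics/t16.png

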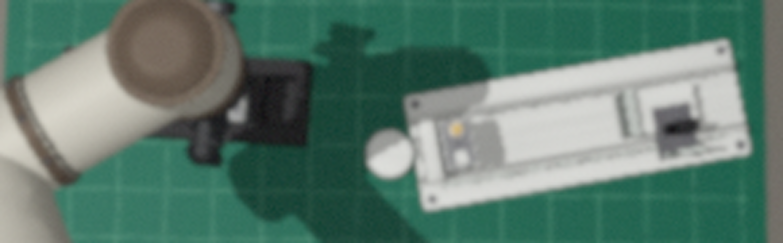

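```bash
python3 - <<'E'
from h import *
C=cam("wrist"); im=cv2.imread("pics/w16_raw.png"); cv2.imwrite("pics/w16z.png",cv2.resize(im[190:260,240:330],None,fx=8,fy=8,interpolation=cv2.INTER_CUBIC))
q=lambda x,y,z: onz("wrist",140+x/1.43,y/1.43,z,C)
p,m,d=q(178,335,99),q(236,331,93),q(207,331,92); print((p+m)/2,d,np.arctan2(*(p-m)[1::-1]))
E
```

```text
[563.6  152.55  96.  ] [563.8 152.8  92. ] -0.059787814093430154
```

View pics/w16z.png

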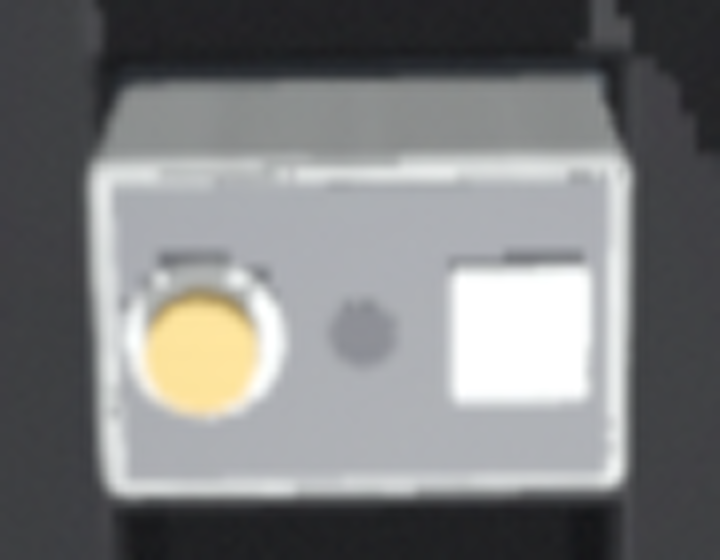

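Request:
servo_tool([
  [0.015, 0.09, -0.3, 0, 0, 0, 100],
  [0, 0, -0.6, 0, 0, 0, 100],
  [0, 0, -0.6, 0, 0, 0, 100],
  [0, 0, -0.5, 0, 0, 0, 100],
  [0, 0, -0.2, 0, 0, 0, 100],
  [0, 0, 0, 0, 0, 0, 100],
  [0, 0, 0, 0, 0, 0, 100],
  [0, 0, 0, 0, 0, 0, 100],
])

```text
time: 15.45
ee_pos: [565.0, 154.4, 60.9]
eef_rot: [[-0.998, 0.061, 0.003], [0.061, 0.998, 0.001], [-0.003, 0.002, -1.0]]
contact_force: [1.0, 0.8, 0.7]
width: 85.6
```

Request:
servo_tool([
  [0, 0, 0, 0, 0, 0, 60],
  [0, 0, 0, 0, 0, 0, 45],
  [0, 0, 0, 0, 0, 0, 30],
  [0, 0, 0, 0, 0, 0, 30],
  [0, 0, 0, 0, 0, 0, 30],
  [0, 0, 0, 0, 0, 0, 30],
], grip_force=50)

```text
time: 16.05
ee_pos: [564.1, 154.1, 60.1]
eef_rot: [[-0.998, 0.061, 0.001], [0.061, 0.998, 0.0], [-0.001, 0.0, -1.0]]
contact_force: [-1.7, 0.0, 5.7]
width: 47.5
```

```bash
python3 - <<'E'
from h import *
s=bot.observe(); print(s["ee_pos"],s["width"],s["contact_force"]); C=snap("wrist","w17",(120,180,450,420),2.4)
E
```

```text
[564.05209039 154.10112543  60.07765311] 47.451709242704936 [-1.73999866e+00  3.39763793e-03  5.71153007e+00]
```

View pics/w17.png

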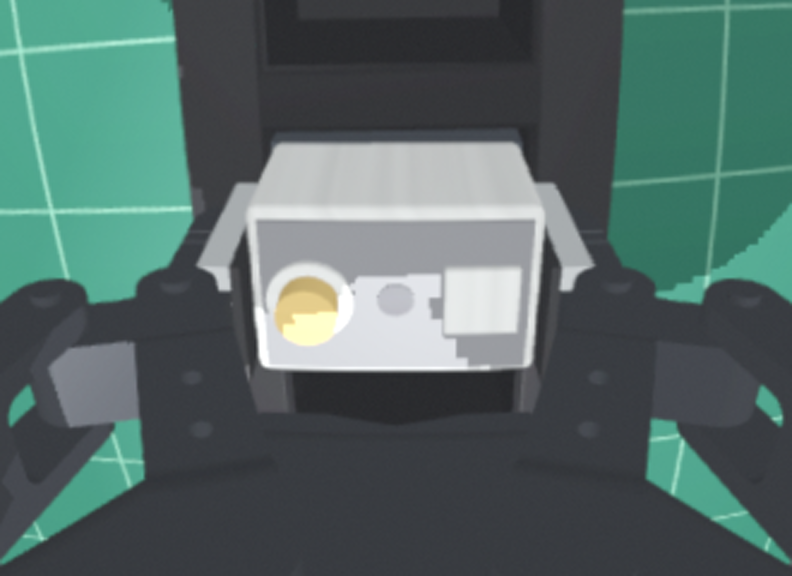

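Request:
servo_tool([
  [0, 0, 0.2, 0, 0, 0, 30],
  [0, 0, 0.5, 0, 0, 0, 30],
  [0, 0, 0.6, 0, 0, 0, 30],
  [0, 0, 0.6, 0, 0, 0, 30],
  [0, 0, 0.3, 0, 0, 0, 30],
  [-0.07, -0.5, 0, 0, 0, 1, 30],
  [-0.12, -0.8, 0, 0, 0, 2, 30],
  [-0.13, -0.9, 0, 0, 0, 2.5, 30],
])

```text
time: 16.9
ee_pos: [547.2, 43.5, 168.9]
eef_rot: [[-0.999, -0.038, -0.001], [-0.038, 0.999, 0.0], [0.001, 0.0, -1.0]]
contact_force: [0.7, -0.3, -3.4]
width: 46.9
```

Request:
servo_tool([
  [-0.13, -0.9, 0, 0, 0, 2.5, 30],
  [-0.13, -0.9, 0, 0, 0, 2.5, 30],
  [-0.12, -0.8, 0, 0, 0, 2, 30],
  [-0.06, -0.35, 0, 0, 0, 1, 30],
  [-0.02, -0.12, 0, 0, 0, 0.5, 30],
  [0, 0, 0, 0, 0, 0, 30],
  [0, 0, 0, 0, 0, 0, 30],
  [0, 0, 0, 0, 0, 0, 30],
])

```text
time: 17.7
ee_pos: [525.2, -108.5, 169.2]
eef_rot: [[-0.983, -0.183, -0.0], [-0.183, 0.983, 0.0], [0.0, 0.0, -1.0]]
contact_force: [0.5, 0.2, -2.5]
width: 47.6
```

```bash
python3 - <<'E'
from h import *
s=bot.observe(); print(s["ee_pos"],s["eef_rot"].round(3),s["contact_force"],s["width"],abs(s["dq"]).max()); C=snap("wrist","w18",(140,0,430,420),1.43)
E
```

```text
[ 525.16284037 -108.51966691  169.23830695] [[-0.983 -0.183 -0.   ]
 [-0.183  0.983  0.   ]
 [ 0.     0.    -1.   ]] [ 0.45293171  0.17459131 -2.50741437] 47.62773291977368 0.002439481415502482
```

View pics/w18.png

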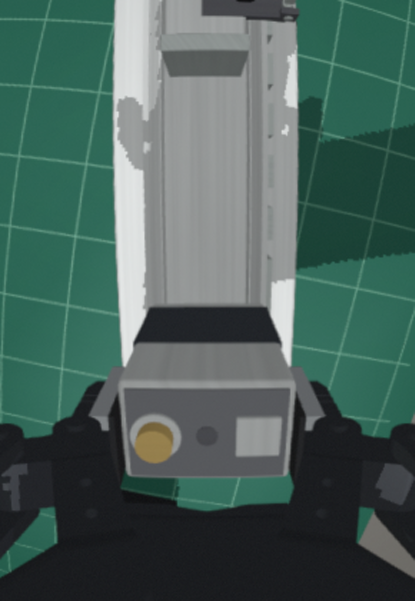

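Request:
servo_tool([
  [0, -0.02, -0.3, 0, 0, 0, 30],
  [0, 0, -0.5, 0, 0, 0, 30],
  [0, 0, -0.4, 0, 0, 0, 30],
  [0, 0, -0.1, 0, 0, 0, 30],
  [0, 0, 0, 0, 0, 0, 30],
  [0, 0, 0, 0, 0, 0, 30],
])

```text
time: 18.35
ee_pos: [526.0, -110.2, 105.3]
eef_rot: [[-0.983, -0.183, 0.002], [-0.183, 0.983, -0.0], [-0.002, -0.001, -1.0]]
contact_force: [0.5, -0.7, -2.2]
width: 47.5
```

```bash
python3 - <<'E'
from h import *
s=bot.observe(); print(s["ee_pos"],s["eef_rot"].round(3),s["contact_force"],s["width"],abs(s["dq"]).max()); C=snap("wrist","w19",(140,100,430,420),1.85)
E
```

```text
[ 525.97109984 -110.23060118  105.34916013] [[-0.983 -0.183  0.002]
 [-0.183  0.983 -0.   ]
 [-0.002 -0.001 -1.   ]] [ 0.49910067 -0.72700194 -2.22145933] 47.4865036437444 0.010387522664019475
```

View pics/w19.png

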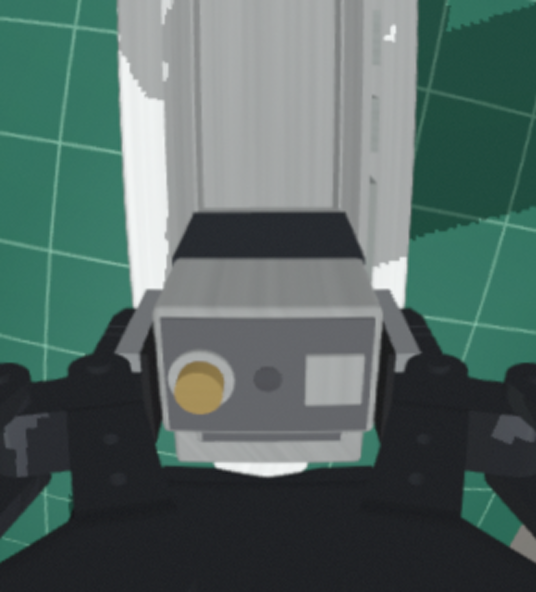

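Request:
servo_tool([
  [-0.01, 0, -0.15, 0, 0, 0, 30],
  [0, 0, -0.2, 0, 0, 0, 30],
  [0, 0, -0.2, 0, 0, 0, 30],
  [0, 0, -0.2, 0, 0, 0, 30],
  [0, 0, -0.08, 0, 0, 0, 30],
  [0, 0, 0, 0, 0, 0, 30],
  [0, 0, 0, 0, 0, 0, 30],
])

```text
time: 19.1
ee_pos: [524.4, -110.6, 62.7]
eef_rot: [[-0.983, -0.182, -0.001], [-0.182, 0.983, -0.0], [0.001, -0.0, -1.0]]
contact_force: [1.1, 0.1, -2.4]
width: 47.2
```

Request:
servo_tool([
  [0, 0, -0.03, 0, 0, 0, 30],
  [0, 0, -0.02, 0, 0, 0, 30],
  [0, 0, 0, 0, 0, 0, 30],
  [0, 0, 0, 0, 0, 0, 30],
])

```text
time: 19.5
ee_pos: [524.3, -110.5, 60.4]
eef_rot: [[-0.983, -0.182, -0.0], [-0.182, 0.983, 0.0], [0.0, 0.0, -1.0]]
contact_force: [0.3, -0.4, -1.6]
width: 47.5
```

```bash
python3 - <<'E'
from h import *
s=bot.observe(); print(s["ee_pos"],s["width"],s["contact_force"]); C=snap("wrist","w20",(140,100,430,420),1.85)
E
```

```text
[ 524.34403313 -110.54877346   60.40035555] 47.48069018308958 [ 0.31745755 -0.38801517 -1.59987243]
```

View pics/w20.png

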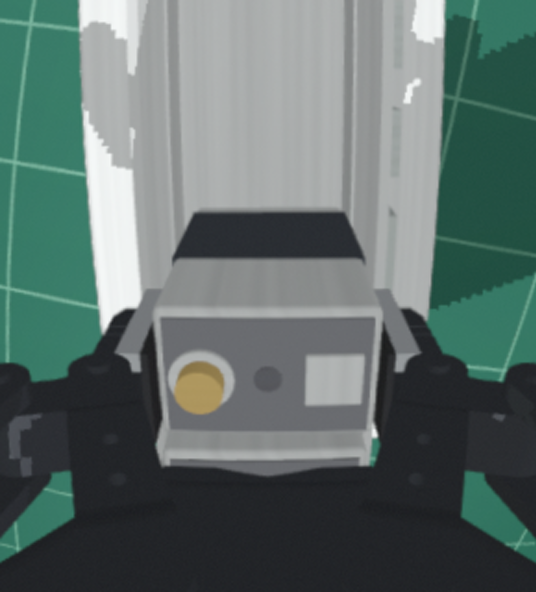

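Request:
servo_tool([
  [0, 0, -0.01, 0, 0, 0, 30],
  [0, 0, 0, 0, 0, 0, 62],
  [0, 0, 0, 0, 0, 0, 75],
  [0, 0, 0, 0, 0, 0, 80],
  [0, 0, 0.2, 0, 0, 0, 80],
  [0, 0, 0.6, 0, 0, 0, 80],
  [0, 0, 0.8, 0, 0, 0, 90],
  [0, 0.2, 0.6, 0, 0, 0, 100],
])

```text
time: 20.35
ee_pos: [525.1, -101.2, 172.9]
eef_rot: [[-0.983, -0.181, 0.003], [-0.181, 0.983, -0.001], [-0.003, -0.001, -1.0]]
contact_force: [1.0, 0.2, -0.4]
width: 85.2
```

Request:
servo_tool([
  [0.08, 0.7, 0, 0, 0, -1, 100],
  [0.1, 0.9, 0, 0, 0, -2, 100],
  [0.12, 0.95, 0, 0, 0, -2, 100],
  [0.12, 0.95, 0, 0, 0, -2, 100],
  [0.12, 0.95, 0, 0, 0, -2, 100],
  [0.12, 0.95, 0, 0, 0, -2, 100],
  [0.12, 0.95, 0, 0, 0, -2, 100],
  [0.08, 0.8, 0, 0, 0, -1, 100],
])

```text
time: 21.15
ee_pos: [567.6, 259.5, 170.8]
eef_rot: [[-0.998, 0.061, 0.001], [0.061, 0.998, 0.001], [-0.001, 0.001, -1.0]]
contact_force: [0.7, -1.3, 0.4]
width: 85.4
```

Request:
servo_tool([
  [0.04, 0.5, 0, 0, 0, 0, 100],
  [0.02, 0.2, 0, 0, 0, 0, 100],
  [0, 0, 0, 0, 0, 0, 100],
  [0, 0, 0, 0, 0, 0, 100],
  [0, 0, 0, 0, 0, 0, 100],
  [0, 0, 0, 0, 0, 0, 100],
])

```text
time: 21.75
ee_pos: [570.5, 290.7, 170.2]
eef_rot: [[-0.998, 0.063, 0.0], [0.063, 0.998, 0.0], [-0.0, 0.0, -1.0]]
contact_force: [-0.0, 0.2, -0.4]
width: 85.4
```

```bash
python3 - <<'E'
from h import *
s=bot.observe(); print(s["ee_pos"],s["eef_rot"].round(3),abs(s["dq"]).max()); C=snap("wrist","w21",(140,0,430,420),1.43)
im=cv2.imread("pics/w21_raw.png"); cv2.imwrite("pics/w21z.png",cv2.resize(im[180:280,230:340],None,fx=6,fy=6,interpolation=cv2.INTER_CUBIC))
snap("top","t21",(150,195,440,285),2.7)
E
```

```text
[570.50461338 290.67791072 170.17379969] [[-0.998  0.063  0.   ]
 [ 0.063  0.998  0.   ]
 [-0.     0.    -1.   ]] 0.0033253246359824977
```

View pics/w21.png

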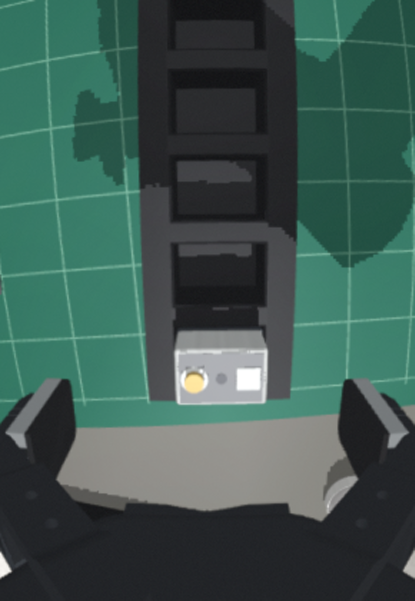

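View pics/w21z.png

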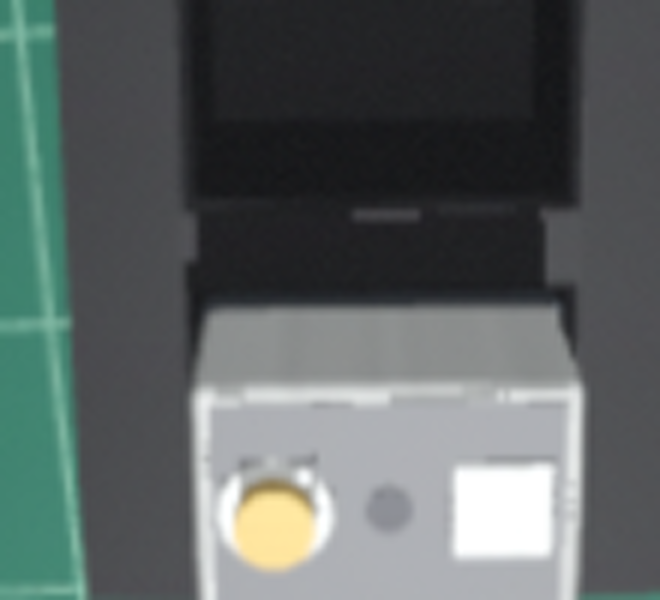

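View pics/t21.png

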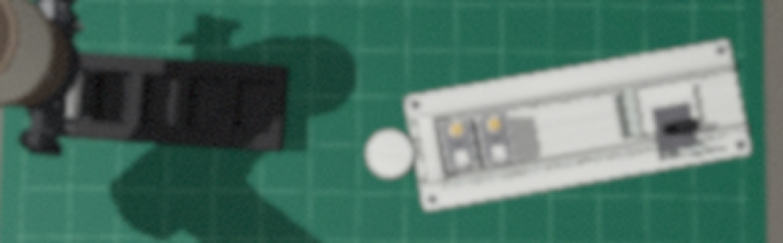

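```bash
python3 - <<'E'
from h import *
C=cam("wrist")
q=lambda x,y,z: onz("wrist",230+x/6,180+y/6,z,C)
p,m,d=q(275,525,99),q(503,511,93),q(389,510,92); print((p+m)/2,d,np.arctan2(*(p-m)[1::-1]))
a,b=q(200,390,92),q(578,388,92); print(a,b,np.arctan2(*(a-b)[1::-1]))
k=1.43; w=lambda x,y: onz("wrist",140+x/k,y/k,60,C)
for x,y in [(150,401),(290,398),(138,80),(297,230),(146,300),(292,350)]: print(w(x,y))
E
```

```text
[565.35 321.85  96.  ] [565.5 322.6  92. ] -0.09647377518258658
[587.5 305.2  92. ] [541.7 308.   92. ] -0.06105937635813821
[609.5 349.2  60. ]
[524.1 353.   60. ]
[600.1 163.1  60. ]
[518.7 251.4  60. ]
[605.2 285.9  60. ]
[522.9 321.5  60. ]
```

Request:
servo_tool([
  [-0.03, 0.2, 0, 0, 0, 0, 100],
  [-0.05, 0.28, -0.3, 0, 0, 0, 100],
  [-0.02, 0.14, -0.5, 0, 0, 0, 100],
  [0, 0, -0.4, 0, 0, 0, 100],
  [0, 0, 0, 0, 0, 0, 100],
  [0, 0, 0, 0, 0, 0, 100],
  [0, 0, 0, 0, 0, 0, 100],
])

```text
time: 22.55
ee_pos: [566.0, 323.8, 110.8]
eef_rot: [[-0.998, 0.061, 0.002], [0.061, 0.998, 0.001], [-0.002, 0.001, -1.0]]
contact_force: [1.3, 0.4, 0.4]
width: 85.6
```

```bash
python3 - <<'E'
from h import *
s=bot.observe(); print(s["ee_pos"],s["eef_rot"].round(3),abs(s["dq"]).max()); C=snap("wrist","w22",(200,200,360,360),4)
E
```

```text
[566.00702131 323.77787562 110.80170944] [[-0.998  0.061  0.002]
 [ 0.061  0.998  0.001]
 [-0.002  0.001 -1.   ]] 0.011002931582285129
```

View pics/w22.png

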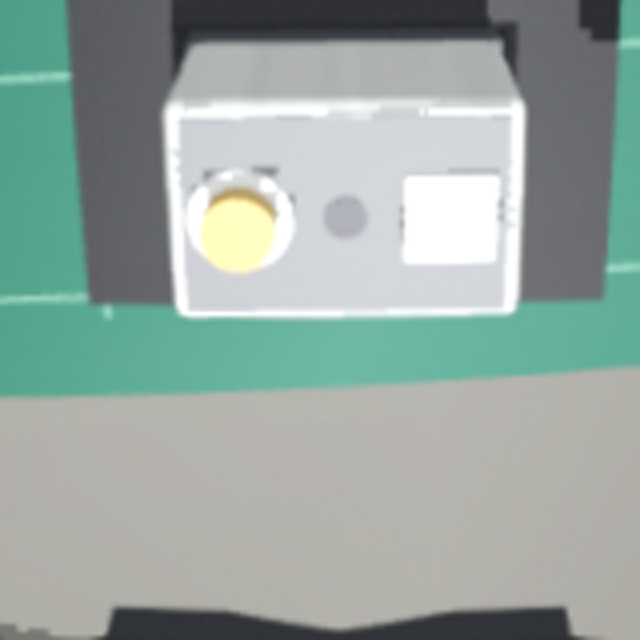

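```bash
python3 - <<'E'
from h import *
C=cam("wrist")
q=lambda x,y,z: onz("wrist",200+x/4,200+y/4,z,C)
p,m,d=q(239,231,99),q(452,219,93),q(346,217,92); print((p+m)/2,d,np.arctan2(*(p-m)[1::-1])); print(bot.observe()["ee_pos"])
E
```

```text
[565.35 321.55  96.  ] [565.5 322.   92. ] -0.08936706309878197
[566.05805235 323.68241692 111.05425735]
```

Request:
servo_tool([
  [-0.01, -0.035, -0.2, 0, 0, 0, 100],
  [0, 0, -0.3, 0, 0, 0, 100],
  [0, 0, -0.3, 0, 0, 0, 100],
  [0, 0, -0.2, 0, 0, 0, 100],
  [0, 0, 0, 0, 0, 0, 100],
  [0, 0, 0, 0, 0, 0, 100],
  [0, 0, 0, 0, 0, 0, 80],
])

```text
time: 23.3
ee_pos: [565.5, 321.6, 60.7]
eef_rot: [[-0.998, 0.061, 0.001], [0.061, 0.998, 0.001], [-0.001, 0.001, -1.0]]
contact_force: [-0.8, -0.2, 0.1]
width: 73.1
```

Request:
servo_tool([
  [0, 0, 0, 0, 0, 0, 60],
  [0, 0, 0, 0, 0, 0, 45],
  [0, 0, 0, 0, 0, 0, 30],
  [0, 0, 0, 0, 0, 0, 30],
  [0, 0, 0, 0, 0, 0, 30],
  [0, 0, 0, 0, 0, 0, 30],
], grip_force=50)

```text
time: 23.9
ee_pos: [565.4, 321.7, 60.8]
eef_rot: [[-0.998, 0.061, 0.001], [0.061, 0.998, 0.001], [-0.001, 0.001, -1.0]]
contact_force: [-1.3, 0.2, 5.6]
width: 47.1
```

```bash
python3 - <<'E'
from h import *
s=bot.observe(); print(s["ee_pos"],s["width"],s["contact_force"]); C=snap("wrist","w23",(120,180,450,420),2.4)
E
```

```text
[565.39366115 321.6976843   60.77139117] 47.1426535942806 [-1.2766228   0.20237255  5.57335566]
```

View pics/w23.png

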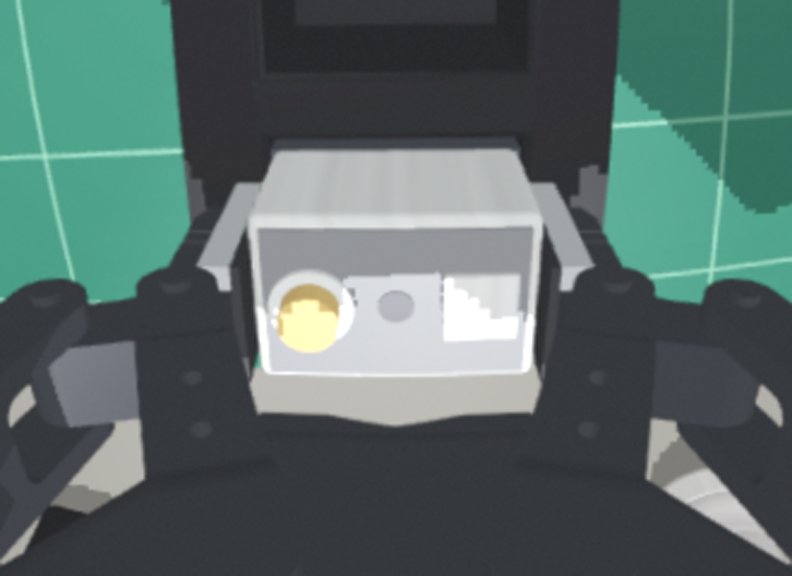

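Request:
servo_tool([
  [0, 0, 0.2, 0, 0, 0, 30],
  [0, 0, 0.5, 0, 0, 0, 30],
  [0, 0, 0.6, 0, 0, 0, 30],
  [0, 0, 0.6, 0, 0, 0, 30],
  [0, 0, 0.3, 0, 0, 0, 30],
  [-0.04, -0.5, 0, 0, 0, 1, 30],
  [-0.06, -0.8, 0, 0, 0, 1.5, 30],
  [-0.07, -0.95, 0, 0, 0, 1.5, 30],
])

```text
time: 24.75
ee_pos: [555.3, 208.0, 168.7]
eef_rot: [[-1.0, -0.011, -0.002], [-0.011, 1.0, -0.001], [0.002, -0.001, -1.0]]
contact_force: [0.9, -0.5, -3.0]
width: 47.4
```

Request:
servo_tool([
  [-0.07, -0.95, 0, 0, 0, 1.5, 30],
  [-0.07, -0.95, 0, 0, 0, 1.5, 30],
  [-0.07, -0.95, 0, 0, 0, 1.5, 30],
  [-0.07, -0.95, 0, 0, 0, 1.5, 30],
  [-0.07, -0.95, 0, 0, 0, 1.5, 30],
  [-0.07, -0.95, 0, 0, 0, 1.5, 30],
  [-0.05, -0.95, 0, 0, 0, 1, 30],
  [-0.03, -0.35, 0, 0, 0, 0, 30],
])

```text
time: 25.55
ee_pos: [529.6, -144.7, 169.0]
eef_rot: [[-0.984, -0.178, -0.003], [-0.178, 0.984, 0.0], [0.003, 0.001, -1.0]]
contact_force: [-0.1, 1.0, -3.7]
width: 47.3
```

Request:
servo_tool([
  [0, -0.12, 0, 0, 0, 0, 30],
  [0, 0, 0, 0, 0, 0, 30],
  [0, 0, 0, 0, 0, 0, 30],
  [0, 0, 0, 0, 0, 0, 30],
  [0, 0, 0, 0, 0, 0, 30],
])

```text
time: 26.05
ee_pos: [531.6, -146.2, 169.8]
eef_rot: [[-0.983, -0.183, -0.0], [-0.183, 0.983, 0.0], [0.0, 0.0, -1.0]]
contact_force: [0.3, -0.3, -2.6]
width: 47.3
```

```bash
python3 - <<'E'
from h import *
s=bot.observe(); print(s["ee_pos"],s["eef_rot"].round(3),s["contact_force"],s["width"],abs(s["dq"]).max()); C=snap("wrist","w24",(140,0,430,420),1.43)
E
```

```text
[ 531.58284633 -146.22189515  169.80623276] [[-0.983 -0.183 -0.   ]
 [-0.183  0.983  0.   ]
 [ 0.     0.    -1.   ]] [ 0.30107128 -0.28582948 -2.60585116] 47.33988389624331 0.0025235096715087507
```

View pics/w24.png

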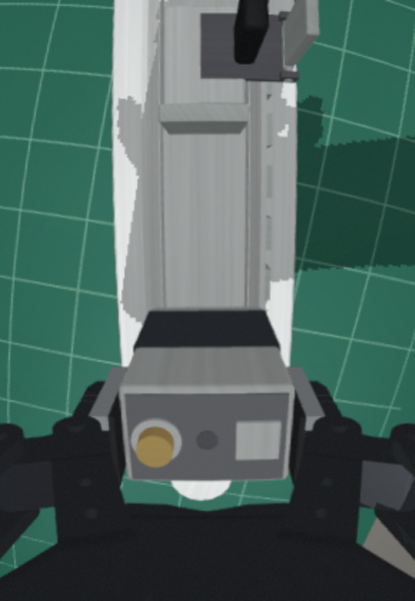

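Request:
servo_tool([
  [0.01, -0.01, -0.3, 0, 0, 0, 30],
  [0, 0, -0.5, 0, 0, 0, 30],
  [0, 0, -0.4, 0, 0, 0, 30],
  [0, 0, -0.1, 0, 0, 0, 30],
  [0, 0, 0, 0, 0, 0, 30],
  [0, 0, 0, 0, 0, 0, 30],
])

```text
time: 26.7
ee_pos: [532.9, -147.7, 105.9]
eef_rot: [[-0.983, -0.182, 0.002], [-0.182, 0.983, -0.0], [-0.002, -0.001, -1.0]]
contact_force: [0.2, -0.0, -1.2]
width: 47.4
```

```bash
python3 - <<'E'
from h import *
s=bot.observe(); print(s["ee_pos"],s["eef_rot"].round(3),s["contact_force"],s["width"],abs(s["dq"]).max()); C=snap("wrist","w25",(140,100,430,420),1.85)
E
```

```text
[ 532.91598899 -147.67643512  105.87041318] [[-0.983 -0.182  0.002]
 [-0.182  0.983 -0.   ]
 [-0.002 -0.001 -1.   ]] [ 0.16545952 -0.03840985 -1.22642989] 47.4118489012919 0.010737177435394398
```

View pics/w25.png

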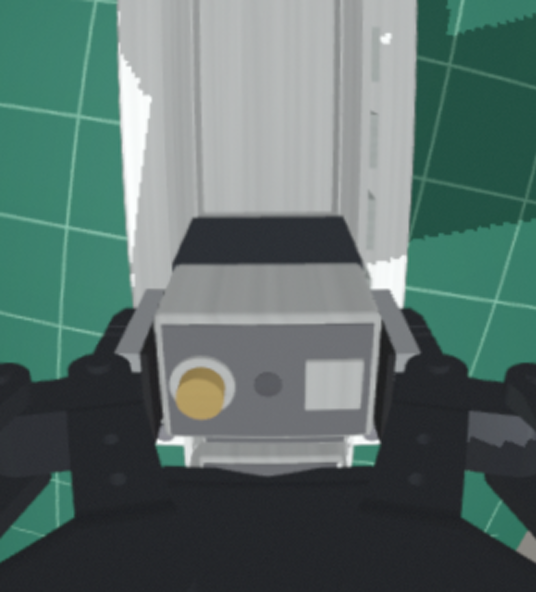

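Request:
servo_tool([
  [-0.01, 0, -0.15, 0, 0, 0, 30],
  [0, 0, -0.2, 0, 0, 0, 30],
  [0, 0, -0.2, 0, 0, 0, 30],
  [0, 0, -0.2, 0, 0, 0, 30],
  [0, 0, -0.08, 0, 0, 0, 30],
  [0, 0, 0, 0, 0, 0, 30],
  [0, 0, 0, 0, 0, 0, 30],
])

```text
time: 27.45
ee_pos: [531.4, -147.8, 63.2]
eef_rot: [[-0.983, -0.182, -0.001], [-0.182, 0.983, -0.0], [0.001, -0.0, -1.0]]
contact_force: [0.2, -0.8, -2.8]
width: 47.0
```

Request:
servo_tool([
  [0, 0, -0.03, 0, 0, 0, 30],
  [0, 0, -0.02, 0, 0, 0, 30],
  [0, 0, 0, 0, 0, 0, 30],
  [0, 0, 0, 0, 0, 0, 30],
])

```text
time: 27.85
ee_pos: [531.5, -147.8, 60.9]
eef_rot: [[-0.983, -0.182, 0.0], [-0.182, 0.983, -0.0], [-0.0, -0.0, -1.0]]
contact_force: [-0.6, 0.2, -2.8]
width: 47.0
```

```bash
python3 - <<'E'
from h import *
s=bot.observe(); print(s["ee_pos"],s["width"],s["contact_force"]); C=snap("wrist","w26",(140,100,430,420),1.85)
E
```

```text
[ 531.45238761 -147.79578352   60.93090792] 47.04130393137969 [-0.61604591  0.20313708 -2.7831956 ]
```

View pics/w26.png

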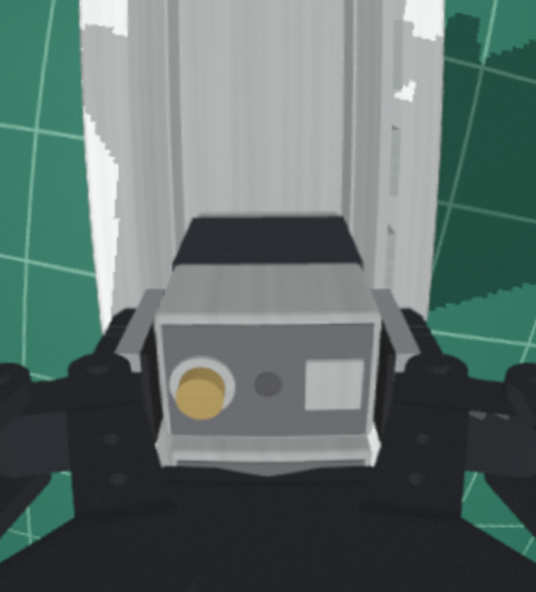

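Request:
servo_tool([
  [0, 0, -0.02, 0, 0, 0, 30],
  [0, 0, 0, 0, 0, 0, 30],
  [0, 0, -0.01, 0, 0, 0, 30],
  [0, 0, 0, 0, 0, 0, 30],
])

```text
time: 28.3
ee_pos: [531.6, -147.9, 60.7]
eef_rot: [[-0.983, -0.182, 0.001], [-0.182, 0.983, -0.0], [-0.001, -0.001, -1.0]]
contact_force: [-2.4, 0.8, 7.1]
width: 47.2
```

Request:
servo_tool([
  [0, 0, 0, 0, 0, 0, 62],
  [0, 0, 0, 0, 0, 0, 75],
  [0, 0, 0, 0, 0, 0, 80],
  [0, 0, 0.2, 0, 0, 0, 80],
  [0, 0, 0.6, 0, 0, 0, 80],
  [0, 0, 0.8, 0, 0, 0, 90],
  [0, 0, 0.6, 0, 0, 0, 90],
  [0, 0, 0, 0, 0, 0, 80],
])

```text
time: 29.1
ee_pos: [534.6, -148.2, 175.1]
eef_rot: [[-0.983, -0.183, 0.011], [-0.183, 0.983, -0.001], [-0.011, -0.003, -1.0]]
contact_force: [0.1, -0.8, -0.3]
width: 68.5
```

```bash
python3 - <<'E'
from h import *
s=bot.observe(); print(s["ee_pos"],s["width"],s["contact_force"]); C=snap("wrist","w27")
E
```

```text
[ 534.6478071  -148.20994029  175.13426188] 68.50773831070623 [ 0.10138928 -0.80652833 -0.33859142]
```

View pics/w27.png

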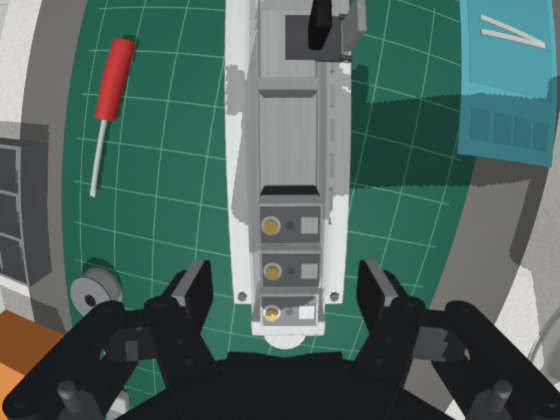

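Request:
servo_tool([
  [0, -0.5, 0, 0, 0, 0, 80],
  [0, -0.8, 0, 0, 0, 0, 80],
  [0.01, -0.9, 0, 0, 0, 0, 80],
  [0.01, -0.6, 0, 0, 0, 0, 80],
  [0.01, -0.2, 0, 0, 0, 0, 80],
  [0, 0, 0, 0, 0, 0, 80],
  [0, 0, 0, 0, 0, 0, 80],
  [0, 0, 0, 0, 0, 0, 80],
])

```text
time: 29.95
ee_pos: [532.9, -296.5, 169.2]
eef_rot: [[-0.983, -0.183, -0.0], [-0.183, 0.983, 0.0], [0.0, 0.0, -1.0]]
contact_force: [-0.1, -0.7, 1.2]
width: 68.5
```

```bash
python3 - <<'E'
from h import *
s=bot.observe(); print(s["ee_pos"],s["width"],s["contact_force"]); C=snap("wrist","w28",(180,120,400,320),3.5)
E
```

```text
[ 532.90343853 -296.50849992  169.18353536] 68.50655983879865 [-0.10394552 -0.70272396  1.21022415]
```

View pics/w28.png

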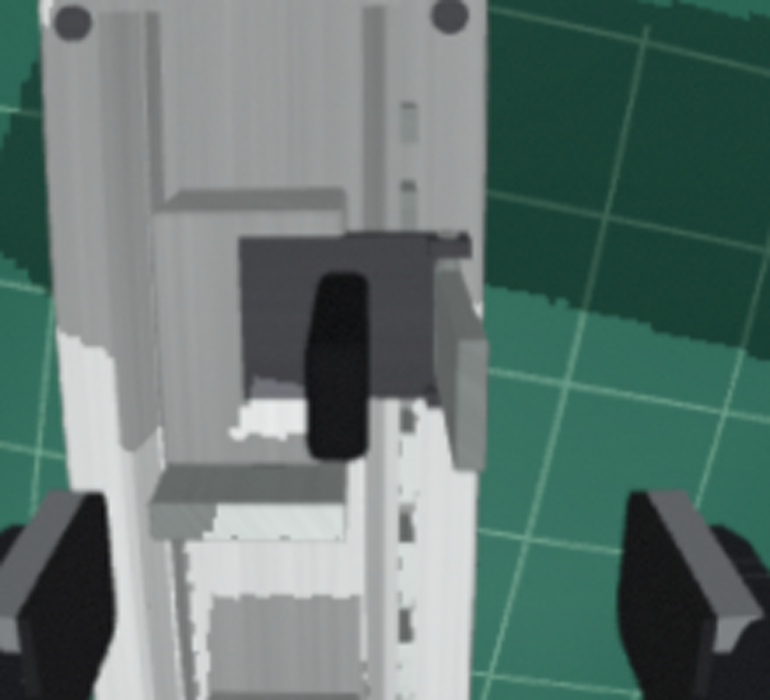

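```bash
python3 - <<'E'
from h import *
C=cam("wrist"); k=3.5
q=lambda x,y,z: onz("wrist",180+x/k,120+y/k,z,C)
ex=np.array([.9833,.182]); ey=np.array([-.182,.9833])
a=q(306,456,116)[:2]; b=q(368,456,116)[:2]; print(a,b,(b-a)@ex,"target",a-12*ey-9.5*ex)
c=q(487,468,116)[:2]; print("lever outer",c,(c-a)@ex,(c-a)@ey)
print(bot.observe()["ee_pos"])
for x,y in [(152,540),(345,540)]: p=q(x,y,73)[:2]-np.array([543,-203.3]); print(p@ex,p@ey)
E
```

```text
[ 542.7 -285.1] [ 531.4 -287.2] -11.49349000000006 target [ 535.54265 -298.6286 ]
lever outer [ 509.1 -288.8] -33.71228000000002 2.4769900000000153
[ 533.02833139 -296.4815321   169.3522144 ]
24.017760000000045 -41.66718
-21.457219999999978 -42.30135
```

Request:
servo_tool([
  [0.05, -0.04, -0.3, 0, 0, 0, 80],
  [0, 0, -0.5, 0, 0, 0, 80],
  [0, 0, -0.5, 0, 0, 0, 80],
  [0, 0, -0.4, 0, 0, 0, 80],
  [0, 0, -0.15, 0, 0, 0, 80],
  [0, 0, 0, 0, 0, 0, 80],
  [0, 0, 0, 0, 0, 0, 80],
  [0, 0, 0, 0, 0, 0, 80],
])

```text
time: 30.8
ee_pos: [536.3, -300.0, 78.0]
eef_rot: [[-0.983, -0.182, 0.002], [-0.182, 0.983, -0.001], [-0.002, -0.001, -1.0]]
contact_force: [-0.1, -0.6, -0.5]
width: 68.4
```

```bash
python3 - <<'E'
from h import *
s=bot.observe(); print(s["ee_pos"],s["width"],s["contact_force"]); C=snap("wrist","w29",(180,120,400,320),3.5)
E
```

```text
[ 536.31988063 -299.97752243   78.0497595 ] 68.35917483763447 [-0.08490776 -0.59217454 -0.45893822]
```

View pics/w29.png

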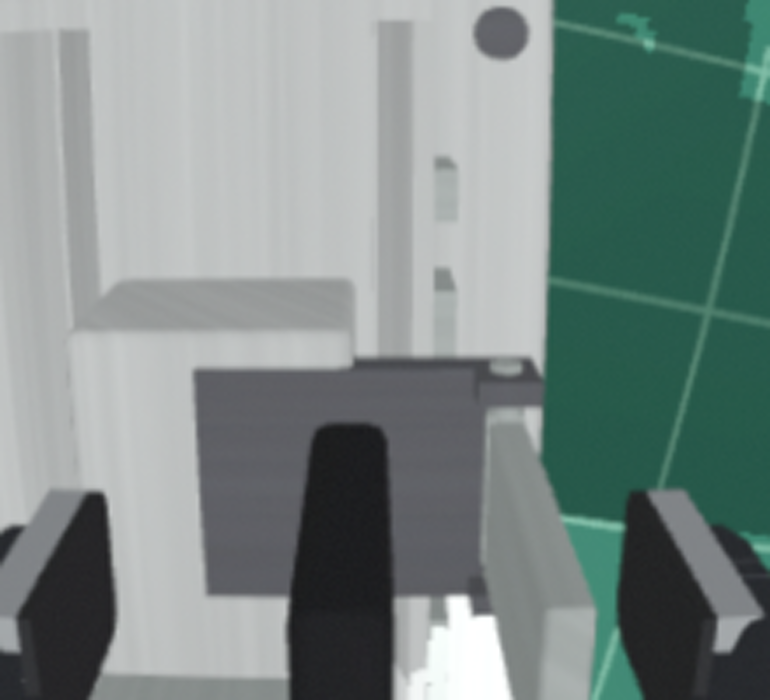

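Request:
servo_tool([
  [0, 0, 0, 0, 0, 0, 40],
  [0, 0, 0, 0, 0, 0, 20],
  [0, 0, 0, 0, 0, 0, 0],
  [0, 0, 0, 0, 0, 0, 0],
  [0, 0, 0, 0, 0, 0, 0],
  [0, 0, 0, 0, 0, 0, 0],
  [0, 0, 0, 0, 0, 0, 0],
], grip_force=40)

```text
time: 31.55
ee_pos: [533.9, -300.2, 77.8]
eef_rot: [[-0.983, -0.182, -0.004], [-0.182, 0.983, -0.0], [0.004, 0.0, -1.0]]
contact_force: [-2.6, 0.2, 5.5]
width: 21.9
```

Request:
servo_tool([
  [-0.018, 0.1, 0, 0, 0, 0, 0],
  [-0.036, 0.2, 0, 0, 0, 0, 0],
  [-0.046, 0.25, 0, 0, 0, 0, 0],
  [-0.046, 0.25, 0, 0, 0, 0, 0],
  [-0.046, 0.25, 0, 0, 0, 0, 0],
  [-0.036, 0.2, 0, 0, 0, 0, 0],
  [-0.018, 0.1, 0, 0, 0, 0, 0],
  [0, 0, 0, 0, 0, 0, 0],
])

```text
time: 32.35
ee_pos: [521.0, -232.0, 77.8]
eef_rot: [[-0.983, -0.183, -0.005], [-0.183, 0.983, -0.0], [0.005, 0.001, -1.0]]
contact_force: [-4.3, 1.1, 7.7]
width: 21.8
```

```bash
python3 - <<'E'
from h import *
s=bot.observe(); print(s["ee_pos"],s["width"],s["contact_force"]); C=snap("wrist","w30",(160,100,420,420),1.85); snap("top","t30",(282,195,442,285),5)
E
```

```text
[ 520.95454857 -231.98675981   77.82704499] 21.80174016648482 [-4.29331646  1.05424347  7.72855926]
```

View pics/w30.png

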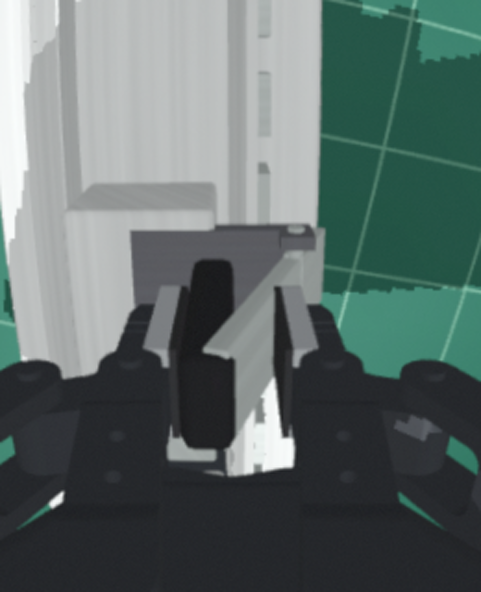

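View pics/t30.png

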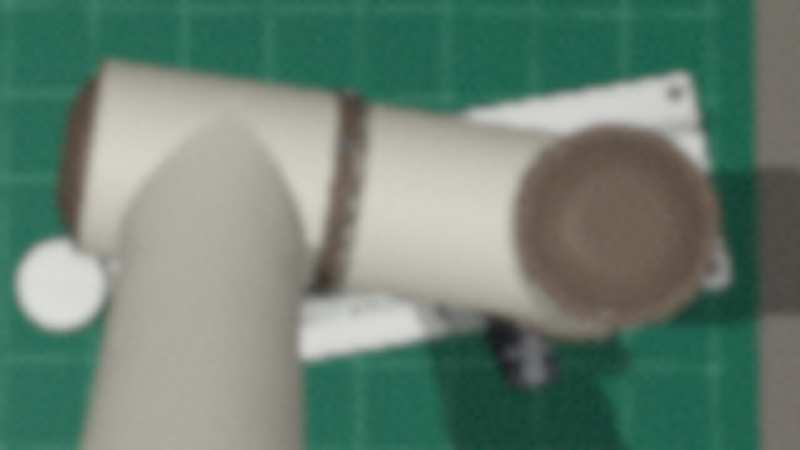

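Request:
servo_tool([
  [-0.018, 0.1, 0, 0, 0, 0, 0],
  [-0.018, 0.1, 0, 0, 0, 0, 0],
  [-0.018, 0.1, 0, 0, 0, 0, 0],
  [-0.015, 0.08, 0, 0, 0, 0, 0],
  [-0.009, 0.05, 0, 0, 0, 0, 0],
])

```text
time: 32.95
ee_pos: [517.2, -212.0, 77.8]
eef_rot: [[-0.983, -0.182, -0.004], [-0.182, 0.983, -0.002], [0.005, -0.001, -1.0]]
contact_force: [-3.4, -5.4, 5.6]
width: 22.0
```

Request:
servo_tool([
  [-0.009, 0.05, 0, 0, 0, 0, 0],
  [0, 0, 0, 0, 0, 0, 0],
])

```text
time: 33.15
ee_pos: [516.7, -209.4, 77.8]
eef_rot: [[-0.983, -0.182, -0.005], [-0.182, 0.983, -0.001], [0.005, -0.001, -1.0]]
contact_force: [-4.6, -4.3, 7.0]
width: 21.3
```

Request:
servo_tool([
  [-0.007, 0.04, 0, 0, 0, 0, 0],
  [0, 0, 0, 0, 0, 0, 0],
])

```text
time: 33.35
ee_pos: [516.4, -207.7, 77.8]
eef_rot: [[-0.983, -0.182, -0.005], [-0.182, 0.983, -0.002], [0.005, -0.001, -1.0]]
contact_force: [-3.6, -5.0, 6.9]
width: 21.6
```

Request:
servo_tool([
  [-0.005, 0.03, 0, 0, 0, 0, 0],
  [0, 0, 0, 0, 0, 0, 0],
])

```text
time: 33.55
ee_pos: [516.2, -206.4, 77.8]
eef_rot: [[-0.983, -0.182, -0.005], [-0.182, 0.983, -0.002], [0.005, -0.001, -1.0]]
contact_force: [-3.8, -5.5, 5.4]
width: 21.3
```

Request:
servo_tool([
  [-0.005, 0.03, 0, 0, 0, 0, 0],
  [0, 0, 0, 0, 0, 0, 0],
])

```text
time: 33.75
ee_pos: [516.1, -206.0, 77.8]
eef_rot: [[-0.983, -0.182, -0.004], [-0.182, 0.983, -0.003], [0.005, -0.003, -1.0]]
contact_force: [-3.6, -10.2, 5.4]
width: 21.9
```

Request:
servo_tool([
  [-0.004, 0.02, 0, 0, 0, 0, 0],
  [0, 0, 0, 0, 0, 0, 0],
])

```text
time: 33.95
ee_pos: [516.1, -205.9, 77.8]
eef_rot: [[-0.983, -0.182, -0.004], [-0.182, 0.983, -0.004], [0.005, -0.004, -1.0]]
contact_force: [-2.6, -15.2, 3.9]
width: 21.9
```

```bash
python3 - <<'E'
from h import *
s=bot.observe(); print(s["ee_pos"],s["width"],s["contact_force"]); C=snap("scene","s31",(150,180,310,320),4.5); snap("wrist","w31",(160,100,420,420),1.85)
E
```

```text
[ 516.0668011  -205.8681653    77.82981484] 21.858969317787686 [ -2.60137298 -15.18409179   3.9136766 ]
```

View pics/s31.png

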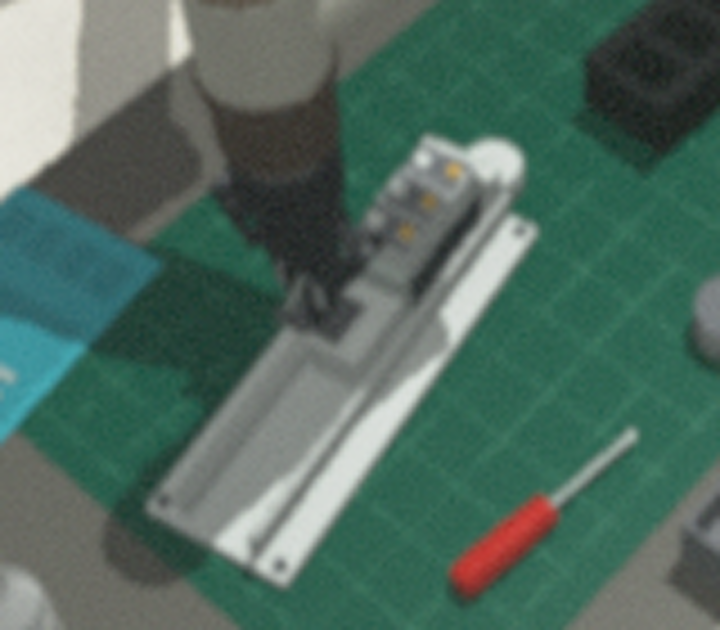

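View pics/w31.png

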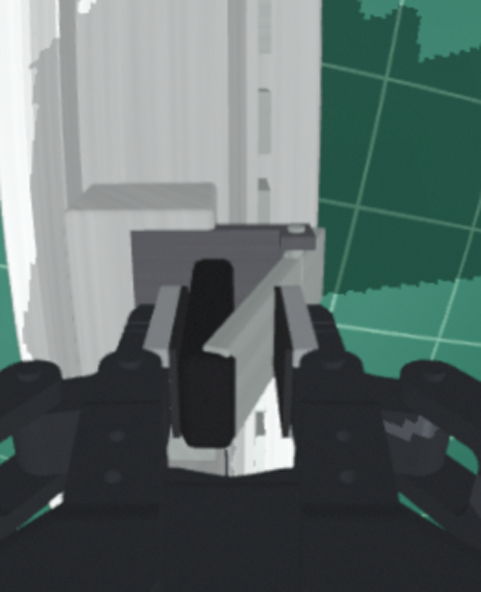

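Request:
servo_tool([
  [0, 0, 0, 0, 0, 0, 30],
  [0, 0, 0, 0, 0, 0, 45],
  [0, 0, 0, 0, 0, 0, 60],
  [0, 0, 0, 0, 0, 0, 80],
  [0, 0, 0, 0, 0, 0, 80],
  [0, 0, 0, 0, 0, 0, 80],
])

```text
time: 34.65
ee_pos: [518.4, -202.0, 77.0]
eef_rot: [[-0.983, -0.182, 0.001], [-0.182, 0.983, -0.0], [-0.001, -0.0, -1.0]]
contact_force: [-0.4, 0.9, -0.5]
width: 68.0
```

Request:
servo_tool([
  [0, 0, 0.3, 0, 0, 0, 80],
  [0, 0, 0.6, 0, 0, 0, 80],
  [0, 0, 0.8, 0, 0, 0, 80],
  [0, 0, 0.6, 0, 0, 0, 80],
  [0, 0, 0.2, 0, 0, 0, 80],
  [0, 0, 0, 0, 0, 0, 80],
  [0, 0, 0, 0, 0, 0, 80],
])

```text
time: 35.35
ee_pos: [517.0, -201.9, 200.4]
eef_rot: [[-0.983, -0.182, -0.002], [-0.182, 0.983, 0.001], [0.002, 0.001, -1.0]]
contact_force: [0.5, -0.5, -0.1]
width: 68.4
```

```bash
python3 - <<'E'
from h import *
s=bot.observe(); print(s["time"],s["ee_pos"],s["width"],s["contact_force"]); C=snap("wrist","w32",(180,100,400,380),2.7)
E
```

```text
35.35 [ 516.96391648 -201.8619736   200.40190529] 68.41793628662559 [ 0.53338127 -0.45959384 -0.0747108 ]
```

View pics/w32.png

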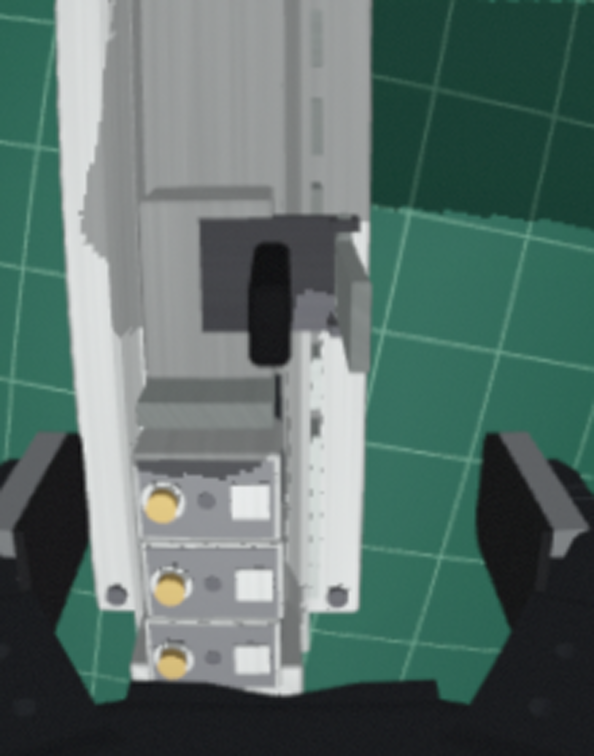

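```bash
python3 - <<'E'
from h import *
C=cam("wrist"); k=2.7
q=lambda x,y,z: onz("wrist",180+x/k,100+y/k,z,C)[:2]
ex=np.array([.9833,.182]); ey=np.array([-.182,.9833]); o=np.array([543,-203.3])
a=q(249,363,116); c=q(369,371,116); print("pinch width",(a-c)@ex)
for x,y in [(206,500),(212,582),(213,657)]: d=q(x,y,92)-o; print("cell",(d@ex).round(1),(d@ey).round(1))
for x,y in [(138,430),(280,430)]: d=q(x,y,73)-o; print("fence",d@ex,d@ey)
snap("top","t32",(282,195,442,285),5); snap("scene","s32",(150,180,310,320),4.5)
E
```

```text
pinch width 32.907440000000065
cell -0.9 70.0
cell -1.6 101.7
cell -0.7 134.2
fence 23.076769999999982 53.798630000000024
fence -24.677999999999997 53.48473000000002
```

View pics/s32.png

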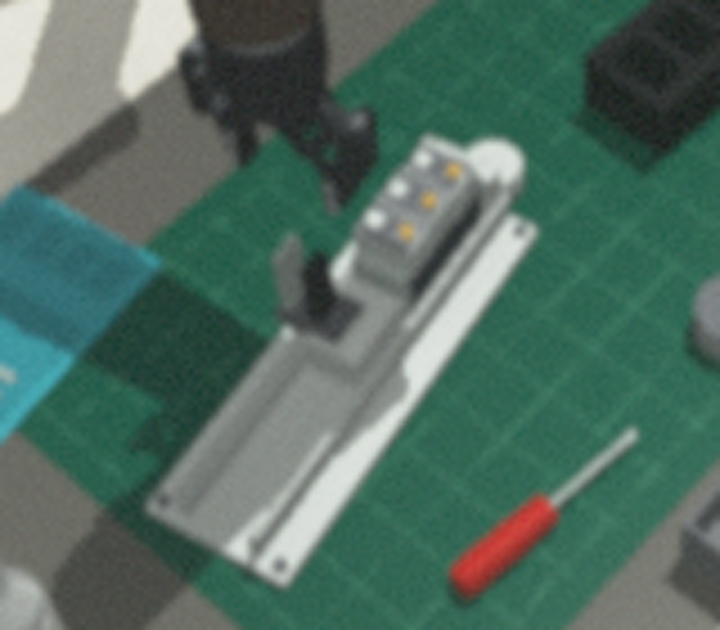

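```bash
python3 - <<'E'
from cell import bot
print(bot.hand_in()); print(bot.observe()["time"])
E
```

```text
the job is handed in; nothing more can be done
None
the job is handed in; nothing more can be done
```

The job is handed in. Three cells were present, and all three now stand in the jig as a closed row with the fence locked. No verdict came back, so this rests on my own checks.

**What I did:**
- I squeezed the lever and slid the fence back about 158 mm, to roughly the 0.193 notch.
- I moved the three cells one by one, plus side away from the lever. The block had been knocked about 24 mm in +y before the third pick, so I measured that cell again before gripping it.
- I squeezed the lever again and pushed the fence up until the force rose from about 5 N to 15 N, which meant the row was against the stop. Then I let go.

**Last checks, from the wrist picture in the jig's frame:**

| Item | Measured | Target |
|---|---|---|
| Cell centres, y | 134.2, 101.7 and 70.0 mm | about 135, 103 and 71 mm for a closed row |
| Cell centres, x | -0.7 to -1.6 mm | within 5 mm of the middle |
| Fence distance from stop | about 97 mm | third notch, 97 mm |
| Width over lever and post | 32.9 mm | 34 mm released, about 26 mm when the tooth is clear |

- **Lock:** the lever width shows the tooth is down in its notch. The 1 mm shortfall is within measuring error.
- **Arm:** it ended about 200 mm up, touching nothing, at 35 s of the 210 s allowed.
- **Bystanders:** none looked disturbed in the pictures, but I did not measure their positions.
- **Disagreements:** wrist pictures taken before the arm had settled were off by about 4 mm in y against the top camera. I re-measured the jig and the cells with the arm settled, and used those values.

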